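# Fetch the spare key from behind the hallway clutter

## Robot

A 6-joint arm with a two-finger parallel gripper is mounted at the origin on the work surface. World frame = base frame: x ahead of the robot, y to its left, z up, the work surface at z = 0. Lengths are in m, angles in rad, forces in N, time in s.
With the tool pointing down it reaches from about 0.3 to 0.775 m from the base axis. Payload 14.6 kg.
Tool frame: the origin (TCP) lies on the centre line of the jaws, within the pads' length; the fingertips stand 11 mm ahead of it and the grasp point (between the pads) lies 8 mm behind it (r.finger_overhang is the distance from the TCP to the fingertips, in m); z points along the fingers, x is the direction in which the jaws open and shut, and the axes are right-handed (so a half turn about z gives the same grasp; the last joint's range is limited). The gripper opens to 94 mm and grips with 3 to 60 N. Pads are 16 mm wide; open, the fingers measure 119 mm over their backs; the gripper's body (75 mm by 177 mm) begins 78 mm behind the grasp point.
Start: joints at [1.257, 0.3, 1.521, -0, 1.321, -0.067], TCP at [0.134, 0.533, 0.19] pointing down, gripper open.
Joint ranges: [-3.03, 3.03], [-0.79, 2.21], [0.23, 2.52], [-1.04, 4.18], [0, 3.07], [-2.55, 2.55]. Speed limits (rad/s): [2.22, 2.22, 2.57, 3.14, 3.14, 3.14].

## Interface

Orientations are given as a unit quaternion [x, y, z, w].
In Python, from workcell import monitor, optics, job, r gives the robot as it stands. The module is installed in compiled form; this text tells all that it offers.
- The arm moves only by the tool apply_moves, never from a script. Its argument "moves" is text: rows parted by semicolons, each of 7 numbers parted by spaces: the shift along the tool's x, y, z in m, then the turn, a rotation vector about the tool's x, y, z in rad, then the finger opening in m, from 0 to 0.094. A call has 1 to 12 rows; each row is the pose to reach, as a shift and turn from the pose measured when the call began, along the tool's axes at that moment; what a row does not reach only later rows make up. A row lasts 1/12 s, in which the tool goes at most 41.7 mm and 7.16 degrees, less where a joint would pass 70% of its speed; a pose out of reach is approached as far as the arm can. A call with a gripper value outside its range is refused whole. The fingers move at their own pace and stop on an object; "force" is the grip in N (left out, the last holds). Time passes only in rows, so rows that repeat a pose let the fingers close. It gives the time, the measured TCP pose, the force and the opening at its end, in the units of the state.
- monitor.sense(): the state, without advancing time (a new reading comes with each control period).
- optics.snapshot(name): name is "scene" or "side" or "wrist"; returns the picture (420x560x3 uint8, blue, green, red); there is no depth.
- optics.get_calibration(name): a dict with "K" (3x3 intrinsics, pixels), "k1" (the pictures are not rectified: a ray, as slopes to the right and down, at radius r is drawn at 1 + k1 r^2 times it, then the intrinsics apply), "eye" and "rotation" of the camera in the world. Camera axes: x right, y down, z forward; pixel columns grow to the right and rows downward; lengths in m; the calibration is good to about 2 mm. A picture is of the moment at which its call begins: read the wrist's pose just before it. get_calibration takes no time and is no camera call; for the wrist camera it gives the pose at the moment of the call.
- job.sign_off(): hands the job in, once; it reports no verdict.
The state is a dict: "time": time; "q": joint angles; "dq": joint speeds; "joint_torque": joint torques, N m; "position": TCP position; "tcp_rot": TCP orientation; "force": force on the tool from outside, world axes, zero at the start; "wrist_torque": the same for the moment, N m; "width": opening from 0.0 (shut) to 1.0 (fully open).
Only numpy, scipy, OpenCV 4.12 (cv2) and the standard library are available. Lean on these libraries where they do the work, as an engineer would, in place of code of your own. Each camera call takes 0.05 s, during which the arm holds its last target. There are 200 camera calls.

## Task

The spare key with its wooden tag is hemmed in on the little plywood board by the coin cup, the bottle stopper and the bicycle light clip: leave the key lying while you stand all three upright in the long wooden side tray, and only then lay the key flat in the clear key box. After that put the cup, the stopper and the clip back upright, each centred on the same cork spot of the board where it stood at the start. Leave the small tin on the board, the torch and the tape measure where they are.

Things in the scene. Friction and masses are not known exactly. Their poses are not given: they have to be found in the camera images.
- cup: Copper-toned straight-sided coin cup, open at the top, outer diameter 60 mm, 78 mm high, wall 3 mm, a few coins fixed in the bottom, 0.16 kg. Starts upright at the centre of one of the three cork spots. Origin: centre of its underside; z up along its axis.
- stopper: Green glass bottle stopper standing upside down on its flat-topped round head: head 52 mm diameter and 34 mm high, above it a straight plug 23 mm in diameter from 34 to 76 mm height (grip it by the plug). 0.14 kg. Starts at the centre of one of the cork spots. Origin: centre of its underside; z up along its axis.
- clip: Grey plastic bicycle light clip: flat square foot 46 x 46 mm, 10 mm thick, carrying an eight-sided clamp ring, open at the top, whose axis runs along the clip's x. The ring is 44 mm wide over its outsides (along the clip's y, flat sides from 32 to 50 mm height), 26 mm long along x, top of its tips at 63 mm. Grip it across y at about 41 mm height. 0.07 kg. Starts at the centre of one of the cork spots. Origin: centre of the underside of the foot; z up.
- key: Spare key fixed rigidly in a dark wooden tag, lying flat on the board: tag 50 (x) x 24 (y) x 14 (z) mm, steel blade going on 29 mm beyond the tag's +x end, 7 mm wide with small bits on one side. 0.04 kg. Origin: centre of the tag's underside (not of the whole); z up.
- board: Fixed plywood board, 190 x 186 mm, top face 6 mm above its origin, lying on the white shelf. The tag of the key starts at its origin. Its three identical round cork spots, 72 mm across and flush, are centred at (x, y) = (0, +50), (0, -50) and (-68, 0) mm in the board's frame. Which of cup, stopper and clip stands on which spot changes from start to start. Its x points roughly away from the robot, z up. The board reaches from x = -113.5 to +76.5 mm and y = -93 to +93 mm.
- tray: Fixed dark wooden side tray, shallow, empty: outer 290 (x) x 130 (y) mm, rim 14 mm high and 6 mm thick, its floor 6 mm above its origin. Stands on the left or right of the board. Origin: centre of its underside; x along its length.
- keybox: Fixed clear acrylic key box, open at the top, empty, with a grey liner on its floor: outer 160 (x) x 120 (y) mm, 40 mm high, walls 4 mm, its floor 4 mm above its origin. Stands on the other side of the board from the tray. Origin: centre of its underside; x along its length.
- tin: Bystander: round aluminium tin, 26 mm diameter, 16 mm high, on the board near its far left corner (board frame +54, +72 mm). Origin: centre of its underside.
- torch: Bystander: dark steel pocket torch standing on its end at the shelf's front left, 36 mm widest, 75 mm high. Origin: centre of its underside.
- tape: Bystander: black tape measure, 50 x 34 x 50 mm high, at the shelf's front right. Origin: centre of its underside.
Mind the look-alikes: they are no part of the job. What is shaped like the cup but purple is not meant.

How it is judged:
By the outcome, as a careful person would: the job done as asked, in the order asked, and still so for the second after the job is handed in, with the robot touching nothing.
It also fails if it takes over 144 s, if anything falls off the work surface, if the arm or the gripper's body presses on something with over 40 N, if the wrist force passes 120 N, or if a joint passes its speed limit or range.

## Working session

There is one attempt and no reset: what is moved stays moved. The work goes in short steps, Python scripts to look and compute and a tool call to move; the robot and the scene stay as the last step left them, time stands still between calls to the robot, and variables do not carry over. Pictures are saved under pics/ and viewed, about 12 in all and at most 16, crops included, and the job is handed in when it is done.

Besides the shell and the picture viewer there is one more tool, called after "Call:" by a JSON object that holds its "fn" and its "kwargs", one argument or row to a line. apply_moves: Moves the arm, as the interface text tells. Its arguments: {"type":"object","properties":{"moves":{"type":"string"},"force":{"type":"number"}},"required":["moves"]}

```bash
mkdir -p pics; ls; python3 - <<'E'
from workcell import monitor, optics, job, r
import cv2
for n in ("scene","side"):
    im=optics.snapshot(n); cv2.imwrite(f"pics/{n}0.png",im); c=optics.get_calibration(n); print(n,c)
s=monitor.sense(); print(s)
E
```

```text
pics
scene {'K': array([[456.58307845,   0.        , 285.61254017],
       [  0.        , 456.58307845, 213.11342544],
       [  0.        ,   0.        ,   1.        ]]), 'k1': -0.10828732444203623, 'eye': array([ 0.89377305, -0.36530148,  0.91431845]), 'rotation': array([ 0.85890023,  0.41295949, -0.1327321 , -0.27228117])}
side {'K': array([[382.45486681,   0.        , 283.35327795],
       [  0.        , 382.45486681, 211.72034484],
       [  0.        ,   0.        ,   1.        ]]), 'k1': -0.03228419735205637, 'eye': array([ 0.03777162, -0.43338702,  0.59923599]), 'rotation': array([ 0.84297635, -0.33646668,  0.15178813, -0.39133285])}
{'time': 0.1, 'q': array([ 1.25743955e+00,  3.00425249e-01,  1.52151601e+00, -1.63739146e-05,
        1.32071106e+00, -6.66530367e-02]), 'dq': array([ 0.00076251, -0.00163139, -0.00202382, -0.0008386 , -0.00065811,
       -0.0006194 ]), 'joint_torque': array([ 1.44400110e-03, -5.32637322e+01, -3.53279936e+01,  7.09077367e-02,
        2.34603096e-02, -2.87168177e-05]), 'position': array([0.13427161, 0.53309533, 0.18913902]), 'tcp_rot': array([ 7.88734603e-01,  6.14733637e-01, -4.34218371e-04,  3.03716974e-04]), 'force': array([-0.87259118,  0.1044222 , -0.31352064]), 'wrist_torque': array([0.00302398, 0.04267484, 0.007841  ]), 'width': 1.0018855415394148}
```

View pics/scene0.png

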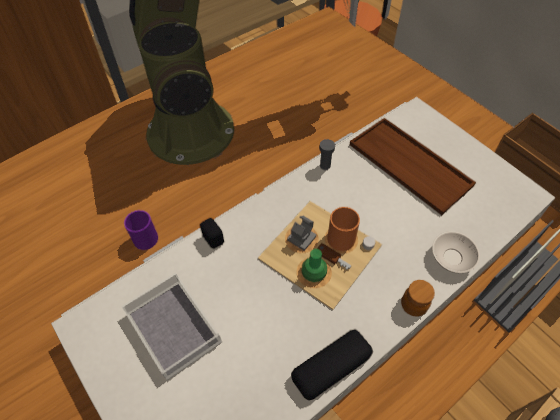

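View pics/side0.png

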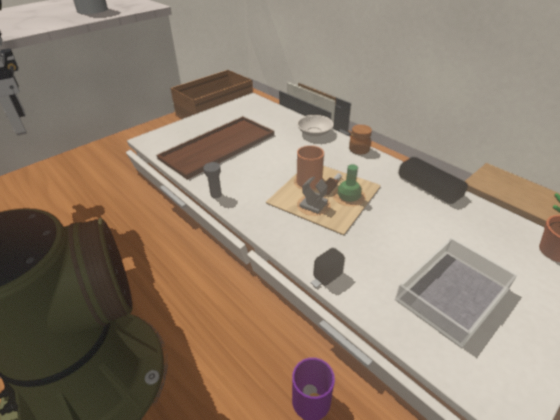

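Scene: the tray is upper right (410,165), the key box lower left (172,325). On the board are the clip (302,233), cup (343,228), stopper (315,265) and key (330,255). The side view agrees.

```bash
cat > h.py <<'E'
import numpy as np, cv2
from scipy.spatial.transform import Rotation as R
from workcell import monitor, optics, job, r
def ray(c,px):
    K=c["K"]; px=np.array(px,float).reshape(-1,2)
    d=(px-K[:2,2])/[K[0,0],K[1,1]]; u=d.copy()
    for _ in range(30): u=d/(1+c["k1"]*(u**2).sum(1,keepdims=True))
    v=np.c_[u,np.ones(len(u))]
    return R.from_quat(c["rotation"]).apply(v)
def plane(c,px,z):
    v=ray(c,px); e=np.array(c["eye"]); return e+v*((z-e[2])/v[:,2:3])
def tri(c1,p1,c2,p2):
    out=[]
    for a,b in zip(ray(c1,p1),ray(c2,p2)):
        A=np.c_[a,-b]; t=np.linalg.lstsq(A,c2["eye"]-c1["eye"],rcond=None)[0]
        P=c1["eye"]+a*t[0]; Q=c2["eye"]+b*t[1]; out.append(np.r_[(P+Q)/2,np.linalg.norm(P-Q)])
    return np.array(out)
def proj(c,P):
    v=R.from_quat(c["rotation"]).inv().apply(np.atleast_2d(P)-c["eye"]); u=v[:,:2]/v[:,2:]
    u=u*(1+c["k1"]*(u**2).sum(1,keepdims=True)); return u*[c["K"][0,0],c["K"][1,1]]+c["K"][:2,2]
def rel(p,yaw=None):
    """shift in tool axes to world TCP p; yaw= world angle of tool x, tool straight down: rotation vector"""
    s=monitor.sense(); q=R.from_quat(s["tcp_rot"]); d=q.inv().apply(np.array(p)-s["position"])
    out=[d]
    if yaw is not None:
        tx=np.array([np.cos(yaw),np.sin(yaw),0]); tz=np.array([0,0,-1.]); T=R.from_matrix(np.c_[tx,np.cross(tz,tx),tz])
        out.append((q.inv()*T).as_rotvec())
    return np.round(np.concatenate(out),4)
def tyaw():
    s=monitor.sense(); x=R.from_quat(s["tcp_rot"]).as_matrix()[:,0]; return np.arctan2(x[1],x[0])
E
python3 - <<'E'
from h import *
np.set_printoptions(precision=4,suppress=True)
a=optics.get_calibration("scene");b=optics.get_calibration("side")
print("board L T R B", tri(a,[[259,257],[312,203],[381,249],[333,304]],b,[[346,226],[269,197],[304,167],[380,189]]))
print("tray", tri(a,[[350,150],[386,121],[474,182],[442,212]],b,[[183,171],[160,150],[235,121],[275,131]]))
print("kb", tri(a,[[124,311],[179,278],[219,339],[163,374]],b,[[398,290],[452,243],[514,283],[460,330]]))
w=optics.get_calibration("wrist");s=monitor.sense();q=R.from_quat(s["tcp_rot"])
print("wrist cam in tool",q.inv().apply(w["eye"]-s["position"]),(q.inv()*R.from_quat(w["rotation"])).as_matrix(),w["K"],w["k1"],"yaw",tyaw(), r.finger_overhang)
E
```

```text
board L T R B [[ 0.4947 -0.1195  0.1015  0.0007]
 [ 0.454   0.0579  0.0941  0.0003]
 [ 0.624   0.1147  0.062   0.0071]
 [ 0.664  -0.0724  0.0828  0.0155]]
tray [[0.3756 0.2556 0.0893 0.0288]
 [0.3763 0.3756 0.1028 0.0056]
 [0.6395 0.4173 0.0738 0.0025]
 [0.6565 0.2635 0.097  0.0046]]
kb [[ 0.4256 -0.3406  0.1267  0.1137]
 [ 0.4914 -0.2986  0.1982  0.0275]
 [ 0.5903 -0.3424  0.1059  0.1198]
 [ 0.5344 -0.3863 -0.013   0.0319]]
wrist cam in tool [-0.0007 -0.0785 -0.1955] [[ 1.     -0.0007  0.0012]
 [ 0.0004  0.9631  0.2693]
 [-0.0013 -0.2693  0.9631]] [[349.0379   0.     276.8559]
 [  0.     349.0379 221.8748]
 [  0.       0.       1.    ]] -0.006486196117462862 yaw 1.3240966739227977 0.011
```

```bash
python3 - <<'E'
from h import *
print(rel([0.54,0,0.28],1.82))
E
```

```text
[-4.180e-01  5.236e-01 -9.040e-02 -3.000e-04  1.000e-03 -4.959e-01]
```

Call:
{"fn": "apply_moves", "kwargs": {
  "moves": "-0.02 0.025 -0.06 0 0 0 0.094; -0.418 0.524 -0.09 0 0 -0.496 0.094; -0.418 0.524 -0.09 0 0 -0.496 0.094; -0.418 0.524 -0.09 0 0 -0.496 0.094; -0.418 0.524 -0.09 0 0 -0.496 0.094; -0.418 0.524 -0.09 0 0 -0.496 0.094; -0.418 0.524 -0.09 0 0 -0.496 0.094; -0.418 0.524 -0.09 0 0 -0.496 0.094; -0.418 0.524 -0.09 0 0 -0.496 0.094; -0.418 0.524 -0.09 0 0 -0.496 0.094; -0.418 0.524 -0.09 0 0 -0.496 0.094; -0.418 0.524 -0.09 0 0 -0.496 0.094"
}}

```text
time: 1.1
position: [0.4152, 0.1636, 0.2627]
tcp_rot: [0.614, 0.79, -0.0, 0.0]
force: [0.7, 0.9, 0.1]
width: 1.002
```

```bash
python3 - <<'E'
from h import *
print(rel([0.54,0,0.28],1.82))
E
```

```text
[-0.1893  0.0806 -0.0172 -0.0005  0.0008  0.    ]
```

Call:
{"fn": "apply_moves", "kwargs": {
  "moves": "-0.19 0.08 -0.017 0 0 0 0.094; -0.19 0.08 -0.017 0 0 0 0.094; -0.19 0.08 -0.017 0 0 0 0.094; -0.19 0.08 -0.017 0 0 0 0.094; -0.19 0.08 -0.017 0 0 0 0.094; -0.19 0.08 -0.017 0 0 0 0.094; -0.19 0.08 -0.017 0 0 0 0.094"
}}

```text
time: 1.68
position: [0.54, -0.0023, 0.2789]
tcp_rot: [0.615, 0.789, -0.001, -0.001]
force: [1.1, -0.4, -0.4]
width: 0.994
```

```bash
python3 - <<'E'
from h import *
import pickle
c=optics.get_calibration("wrist"); s=monitor.sense(); im=optics.snapshot("wrist"); pickle.dump((c,im),open("w1.pkl","wb"))
print(s["position"],s["dq"]); cv2.imwrite("pics/w1.png",cv2.resize(im,(800,600),interpolation=cv2.INTER_CUBIC))
E
```

```text
[ 0.5399542  -0.00227631  0.27887204] [ 0.05117078 -0.03996003  0.03791147  0.00469264 -0.00163075  0.01933753]
```

View pics/w1.png

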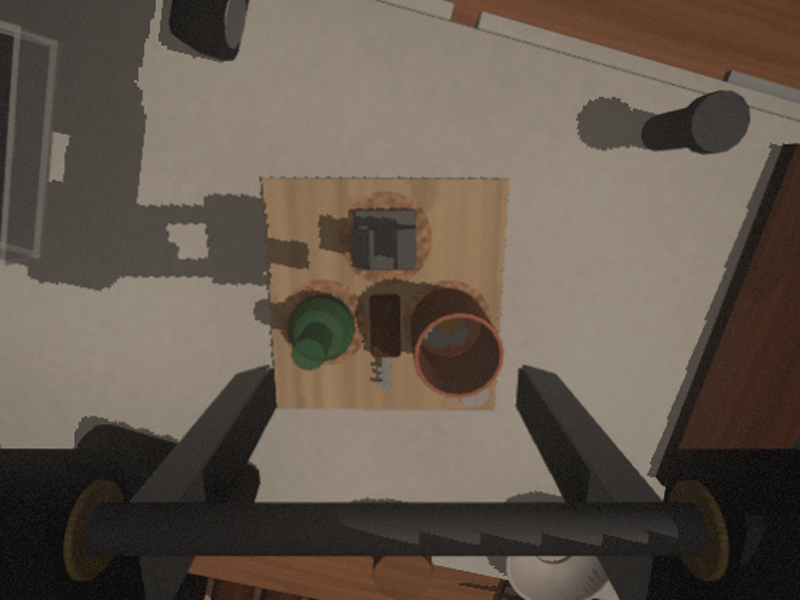

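```bash
cat > b.py <<'E'
from h import *
import pickle
from scipy.optimize import least_squares
np.set_printoptions(precision=4,suppress=True)
c,im=pickle.load(open("w1.pkl","rb"))
hsv=cv2.cvtColor(im,cv2.COLOR_BGR2HSV)
print("hsv board/shelf/shadow",hsv[140,205],hsv[140,165],hsv[200,330],hsv[140,370])
m=(hsv[...,1]>70).astype(np.uint8); m[:,:175]=0;m[:,365:]=0;m[:115]=0;m[295:]=0
def fit(pts):
    pts=np.array(pts,float)
    l=cv2.fitLine(pts.astype(np.float32),cv2.DIST_HUBER,0,.01,.01).ravel(); return l
top=fit([(x,np.argmax(m[:,x])-.5) for x in range(195,345)])
bot=fit([(x,len(m)-np.argmax(m[::-1,x])-.5) for x in list(range(200,290))])
lef=fit([(np.argmax(m[y])-.5,y) for y in list(range(132,180))+list(range(235,275))])
rig=fit([(560-np.argmax(m[y,::-1])-.5,y) for y in range(132,205)])
def X(a,b):
    t=np.linalg.solve(np.c_[a[:2],-b[:2]],b[2:]-a[2:]); return a[2:]+t[0]*a[:2]
px=np.array([X(top,lef),X(top,rig),X(bot,rig),X(bot,lef)]); print(px)
mod=np.array([[-.1135,-.093],[-.1135,.093],[.0765,.093],[.0765,-.093]])
def f(p):
    P=plane(c,px,p[3]); cs,sn=np.cos(p[2]),np.sin(p[2])
    return (P[:,:2]-(mod@np.array([[cs,sn],[-sn,cs]])+p[:2])).ravel()
s=least_squares(f,[.58,0,.25,.09]); print("board x y yaw ztop",s.x,"res",s.fun*1000)
E
python3 b.py; python3 - <<'E'
import cv2
im=cv2.imread("pics/w1.png")
cv2.imwrite("pics/w1c.png",cv2.resize(im[170:420,255:515],None,fx=2.3,fy=2.3,interpolation=cv2.INTER_CUBIC))
E
```

```text
hsv board/shelf/shadow [ 16 100 133] [15 38 81] [ 15 104 147] [ 17  43 148]
[[182.9077 124.5   ]
 [355.8562 124.5   ]
 [345.716  285.5   ]
 [192.9447 285.5   ]]
board x y yaw ztop [ 0.5755 -0.0025  0.2429  0.0846] res [ 0.4714  0.2702 -0.1562  0.3601 -0.4862 -0.0437  0.1711 -0.5866]
```

View pics/w1c.png

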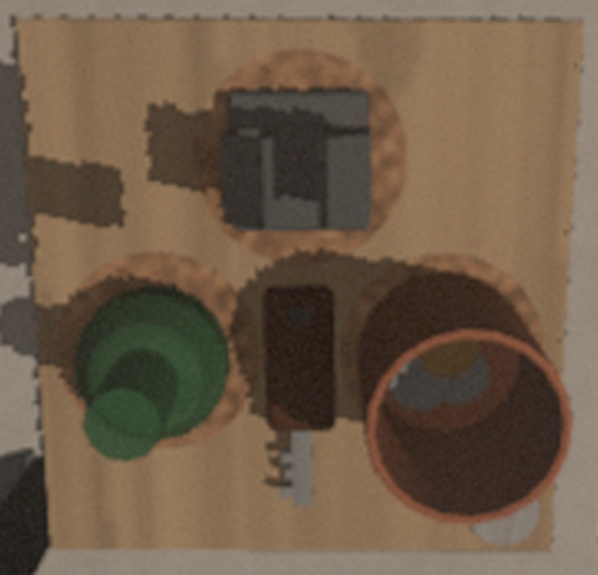

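```bash
python3 - <<'E'
from h import *
np.set_printoptions(precision=4,suppress=True)
a=optics.get_calibration("scene")
im=cv2.imread("pics/scene0.png"); hsv=cv2.cvtColor(im,cv2.COLOR_BGR2HSV)
m=((hsv[...,1]>120)&(hsv[...,2]<140)).astype(np.uint8); m[:112]=0; m[225:]=0; m[:,:345]=0; m[:,485:]=0
n,l,st,_=cv2.connectedComponentsWithStats(m); k=1+np.argmax(st[1:,4]); cnt=max(cv2.findContours((l==k).astype(np.uint8),0,2)[0],key=cv2.contourArea)
P=plane(a,cnt.reshape(-1,2),.0926)[:,:2].astype(np.float32); print("tray",st[k],cv2.minAreaRect(P*1000), cv2.boxPoints(cv2.minAreaRect(P*1000)))
for z in(.1186,): 
  k=plane(a,[[124,311],[179,278],[219,339],[163,374]],z)[:,:2]; print(k,k.mean(0),np.linalg.norm(np.roll(k,-1,0)-k,axis=1))
print(cv2.imwrite("pics/kb.png",cv2.resize(im[265:390,100:240],None,fx=4,fy=4,interpolation=cv2.INTER_CUBIC)))
yaw=.2429;c,s=np.cos(yaw),np.sin(yaw)
for n,p in dict(clip=(-.068,0),cup=(0,.05),stop=(0,-.05)).items(): print(n,.5755+c*p[0]-s*p[1],-.0025+s*p[0]+c*p[1])
E
```

```text
tray [ 350  118  125   97 5063] ((508.52508544921875, 324.3714904785156), (292.13385009765625, 137.82806396484375), 2.751394748687744) [[359.3185 386.1945]
 [365.9346 248.5253]
 [657.7317 262.5485]
 [651.1156 400.2177]]
[[ 0.4385 -0.3954]
 [ 0.4435 -0.2759]
 [ 0.5946 -0.2835]
 [ 0.5871 -0.3969]] [ 0.5159 -0.3379] [0.1196 0.1513 0.1137 0.1486]
True
clip 0.5094961703464762 -0.018855258208558486
cup 0.5634740748466481 0.04603222768641452
stop 0.5875259251533519 -0.05103222768641452
```

View pics/kb.png

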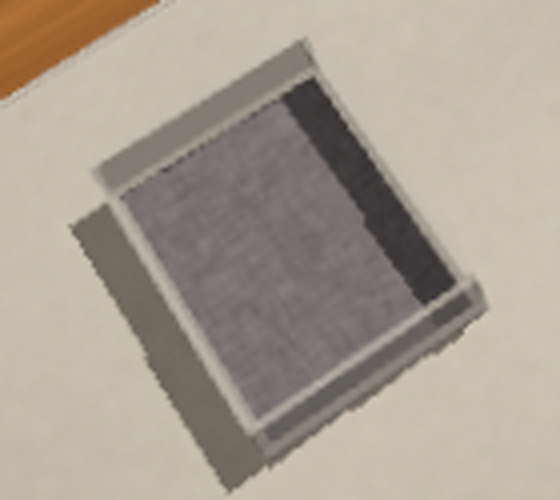

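```bash
cat > go.py <<'E'
import sys
from h import *
# args: x,y,z,yaw ...
s=monitor.sense(); print("t",round(s["time"],2),"pos",s["position"].round(4),"yaw",round(tyaw(),4),"q6",s["q"][5].round(2),"w",round(s["width"]*94,1),"F",s["force"].round(1))
for a in sys.argv[1:]:
    v=[float(t) for t in a.split(",")]; print(a,*rel(v[:3],v[3]))
E
python3 go.py .5095,-.0189,.20,1.8137 .5095,-.0189,.1176,1.8137
```

```text
t 1.73 pos [ 0.5394 -0.0011  0.2792] yaw 1.8189 q6 -1.89 w 94.2 F [-0.3 -0.4  0.6]
.5095,-.0189,.20,1.8137 -0.0099 -0.0333 0.0792 -0.0017 0.0003 0.0052
.5095,-.0189,.1176,1.8137 -0.0099 -0.0331 0.1616 -0.0017 0.0003 0.0052
```

Call:
{"fn": "apply_moves", "kwargs": {
  "moves": "-0.01 -0.033 0.06 0 0 0.005 0.08; -0.01 -0.033 0.079 0 0 0.005 0.08; -0.01 -0.033 0.079 0 0 0.005 0.08; -0.01 -0.033 0.11 0 0 0.005 0.08; -0.01 -0.033 0.14 0 0 0.005 0.08; -0.01 -0.033 0.162 0 0 0.005 0.08; -0.01 -0.033 0.162 0 0 0.005 0.08; -0.01 -0.033 0.162 0 0 0.005 0.08; -0.01 -0.033 0.162 0 0 0.005 0.08",
  "force": 12
}}

```text
time: 2.48
position: [0.5109, -0.0185, 0.1197]
tcp_rot: [0.616, 0.788, 0.0, 0.001]
force: [-0.2, 0.1, 0.5]
width: 0.85
```

```bash
python3 go.py .5095,-.0189,.1176,1.8137; python3 - <<'E'
from h import *
im=optics.snapshot("wrist"); cv2.imwrite("pics/w2.png",im)
E
```

```text
t 2.48 pos [ 0.5109 -0.0185  0.1197] yaw 1.8147 q6 -1.92 w 79.9 F [-0.2  0.1  0.5]
.5095,-.0189,.1176,1.8137 -0.0001 -0.0014 0.0021 0.001 0.0012 0.001
```

View pics/w2.png

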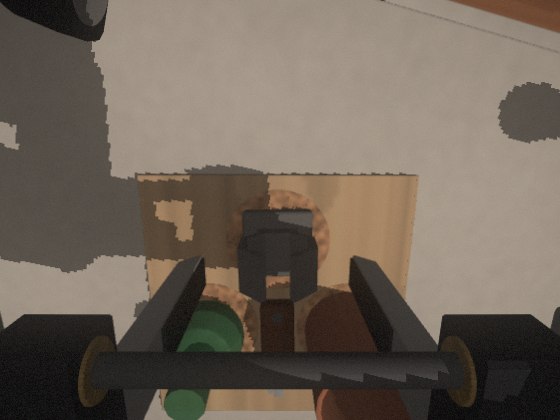

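The clip (277,255) is centred between the open fingers (205 and 350), so I close and lift.

Call:
{"fn": "apply_moves", "kwargs": {
  "moves": "0 -0.001 0.002 0 0 0 0.03; 0 -0.001 0.002 0 0 0 0.03; 0 -0.001 0.002 0 0 0 0.03; 0 -0.001 0.002 0 0 0 0.03; 0 -0.001 0.002 0 0 0 0.03; 0 -0.001 0.002 0 0 0 0.03; 0 -0.001 0.002 0 0 0 0.03; 0 -0.001 -0.02 0 0 0 0.03; 0 -0.001 -0.06 0 0 0 0.03; 0 -0.001 -0.1 0 0 0 0.03; 0 -0.001 -0.13 0 0 0 0.03; 0 -0.001 -0.13 0 0 0 0.03"
}}

```text
time: 3.53
position: [0.5114, -0.0189, 0.2558]
tcp_rot: [0.616, 0.788, 0.002, 0.005]
force: [-0.4, 0.2, -0.4]
width: 0.464
```

```bash
python3 go.py .425,.32,.25,1.8137 .425,.32,.119,1.8137
```

```text
t 3.53 pos [ 0.5114 -0.0189  0.2558] yaw 1.8145 q6 -1.92 w 43.6 F [-0.4  0.2 -0.4]
.425,.32,.25,1.8137 0.3498 -0.0021 0.0042 0.0098 0.0045 0.0008
.425,.32,.119,1.8137 0.3503 -0.0034 0.1352 0.0098 0.0045 0.0008
```

Call:
{"fn": "apply_moves", "kwargs": {
  "moves": "0.05 0 0.004 0.01 0.0045 0 0.03; 0.1 0 0.004 0.01 0.0045 0 0.03; 0.14 -0.001 0.004 0.01 0.0045 0 0.03; 0.18 -0.001 0.004 0.01 0.0045 0 0.03; 0.22 -0.001 0.004 0.01 0.0045 0 0.03; 0.26 -0.002 0.004 0.01 0.0045 0 0.03; 0.3 -0.002 0.004 0.01 0.0045 0 0.03; 0.33 -0.002 0.004 0.01 0.0045 0 0.03; 0.35 -0.002 0.004 0.01 0.0045 0 0.03; 0.35 -0.002 0.02 0.01 0.0045 0 0.03; 0.35 -0.003 0.05 0.01 0.0045 0 0.03; 0.35 -0.003 0.08 0.01 0.0045 0 0.03"
}}

```text
time: 4.53
position: [0.4246, 0.3204, 0.1731]
tcp_rot: [0.616, 0.788, 0.0, 0.0]
force: [-0.5, -0.4, -0.9]
width: 0.469
```

```bash
python3 go.py .425,.32,.119,1.8137 .425,.32,.1185,1.8137;  python3 - <<'E'
from h import *
im=optics.snapshot("scene"); cv2.imwrite("pics/s3.png",cv2.resize(im[80:280,300:500],None,fx=3,fy=3))
E
```

```text
t 4.53 pos [0.4246 0.3204 0.1731] yaw 1.8155 q6 -1.24 w 44.1 F [-0.5 -0.4 -0.9]
.425,.32,.119,1.8137 -0.0005 0.0002 0.0541 0.0008 -0.0004 0.0018
.425,.32,.1185,1.8137 -0.0005 0.0002 0.0546 0.0008 -0.0004 0.0018
```

View pics/s3.png

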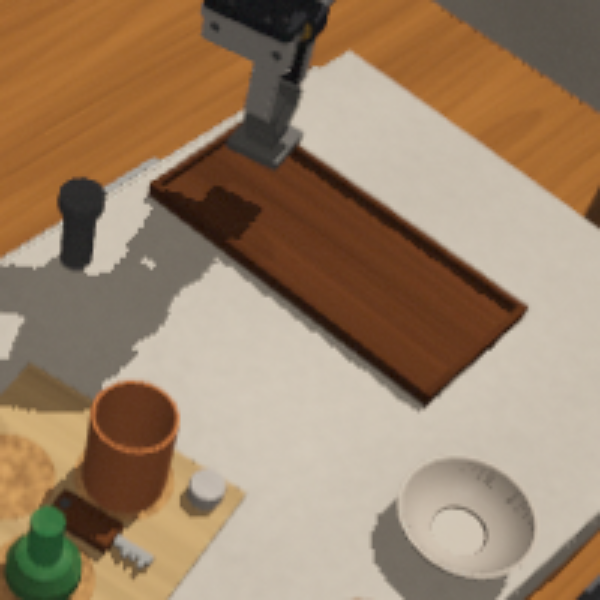

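The clip hangs in the jaws over the tray's near end, with the tray clear below it. Now I lower it.

Call:
{"fn": "apply_moves", "kwargs": {
  "moves": "0 0 0.03 0 0 0 0.03; 0 0 0.045 0 0 0 0.03; 0 0 0.05 0 0 0 0.03; 0 0 0.053 0 0 0 0.03; 0 0 0.054 0 0 0 0.03; 0 0 0.054 0 0 0 0.03; 0 0 0.054 0 0 0 0.03"
}}

```text
time: 5.17
position: [0.4228, 0.3184, 0.1143]
tcp_rot: [0.616, 0.788, -0.003, -0.001]
force: [-2.2, -3.6, 5.9]
width: 0.46
```

```bash
python3 go.py .425,.32,.1185,1.8137
```

```text
t 5.17 pos [0.4228 0.3184 0.1143] yaw 1.8147 q6 -1.24 w 43.2 F [-2.2 -3.6  5.9]
.425,.32,.1185,1.8137 0.001 0.0025 -0.0043 -0.0067 0.0027 0.001
```

Call:
{"fn": "apply_moves", "kwargs": {
  "moves": "0 0 0 0 0 0 0.03; 0 0 0 0 0 0 0.03; 0 0 0 0 0 0 0.03"
}}

```text
time: 5.42
position: [0.423, 0.3185, 0.1147]
tcp_rot: [0.616, 0.788, -0.003, -0.001]
force: [-0.7, 0.5, -0.0]
width: 0.463
```

```bash
for i in 1 2 3; do python3 go.py ; python3 -c "
from h import *
optics.snapshot('scene')"; done
```

```text
t 5.42 pos [0.423  0.3185 0.1147] yaw 1.8146 q6 -1.24 w 43.6 F [-0.7  0.5 -0. ]
t 5.47 pos [0.4229 0.3184 0.1145] yaw 1.8147 q6 -1.24 w 44.0 F [-0.8 -0.2 -0.2]
t 5.52 pos [0.4228 0.3184 0.1144] yaw 1.8147 q6 -1.24 w 43.6 F [ 0.2 -0.1 -0.9]
```

Call:
{"fn": "apply_moves", "kwargs": {
  "moves": "0 0 0 0 0 0 0.05; 0 0 0 0 0 0 0.06; 0 0 0 0 0 0 0.07; 0 0 0 0 0 0 0.07; 0 0 0 0 0 0 0.07; 0 0 -0.03 0 0 0 0.07; 0 0 -0.07 0 0 0 0.08; 0 0 -0.11 0 0 0 0.08; 0 0 -0.14 0 0 0 0.08; 0 0 -0.14 0 0 0 0.08"
}}

```text
time: 6.4
position: [0.4251, 0.32, 0.2608]
tcp_rot: [0.616, 0.788, 0.001, 0.001]
force: [-0.5, -0.3, 0.2]
width: 0.85
```

```bash
python3 go.py .5875,-.051,.26,1.8137; python3 - <<'E'
from h import *
im=optics.snapshot("wrist"); cv2.imwrite("pics/w4.png",im)
E
```

```text
t 6.4 pos [0.4251 0.32   0.2608] yaw 1.8148 q6 -1.24 w 79.9 F [-0.5 -0.3  0.2]
.5875,-.051,.26,1.8137 -0.3992 0.068 0.0008 0.0022 -0.0004 0.0011
```

View pics/w4.png

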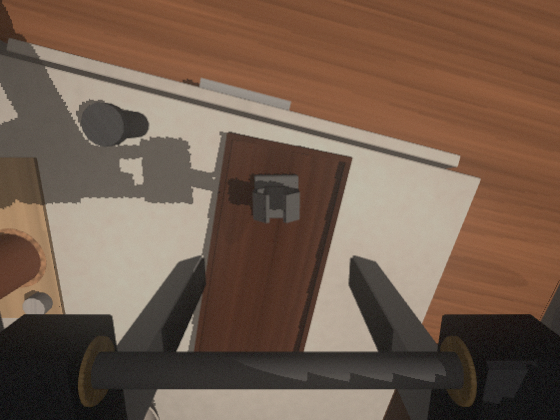

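The clip stands upright in the tray (275,197). Next is the stopper.

Call:
{"fn": "apply_moves", "kwargs": {
  "moves": "-0.04 0.007 0 0 0 0 0.06; -0.08 0.014 0 0 0 0 0.06; -0.12 0.02 0 0 0 0 0.06; -0.16 0.027 0 0 0 0 0.06; -0.2 0.034 0 0 0 0 0.06; -0.24 0.041 0 0 0 0 0.06; -0.28 0.048 0 0 0 0 0.06; -0.32 0.055 0 0 0 0 0.06; -0.36 0.062 0 0 0 0 0.06; -0.399 0.068 0 0 0 0 0.06; -0.399 0.068 0 0 0 0 0.06; -0.399 0.068 0 0 0 0 0.06"
}}

```text
time: 7.45
position: [0.5866, -0.0528, 0.2554]
tcp_rot: [0.617, 0.787, -0.002, -0.001]
force: [0.3, 0.3, 0.1]
width: 0.636
```

```bash
python3 go.py .5875,-.051,.20,1.8137 .5875,-.051,.1346,1.8137
```

```text
t 7.45 pos [ 0.5866 -0.0528  0.2554] yaw 1.8119 q6 -1.96 w 59.8 F [0.3 0.3 0.1]
.5875,-.051,.20,1.8137 0.0015 0.0015 0.0554 -0.0043 -0.0003 -0.0018
.5875,-.051,.1346,1.8137 0.0015 0.0018 0.1208 -0.0043 -0.0003 -0.0018
```

Call:
{"fn": "apply_moves", "kwargs": {
  "moves": "0.002 0.002 0.03 -0.004 0 0 0.06; 0.002 0.002 0.06 -0.004 0 0 0.06; 0.002 0.002 0.09 -0.004 0 0 0.06; 0.002 0.002 0.11 -0.004 0 0 0.06; 0.002 0.002 0.12 -0.004 0 0 0.06; 0.002 0.002 0.12 -0.004 0 0 0.06; 0.002 0.002 0.12 -0.004 0 0 0.06; 0.002 0.002 0.12 -0.004 0 0 0.06"
}}

```text
time: 8.12
position: [0.5882, -0.0501, 0.137]
tcp_rot: [0.617, 0.787, 0.001, 0.001]
force: [-0.2, -0.0, 0.8]
width: 0.64
```

```bash
python3 go.py .5875,-.051,.1346,1.8137; python3 - <<'E'
from h import *
im=optics.snapshot("wrist"); cv2.imwrite("pics/w5.png",im)
c=optics.get_calibration("wrist")
print(proj(c,[[.5875,-.051,.1606],[.5875,-.051,.1186]]))
E
```

```text
t 8.12 pos [ 0.5882 -0.0501  0.137 ] yaw 1.8124 q6 -1.96 w 60.1 F [-0.2 -0.   0.8]
.5875,-.051,.1346,1.8137 -0.0007 -0.0009 0.0024 0.0017 0.0005 -0.0013
[[276.59629161 275.61641901]
 [276.58963582 248.49555324]]
```

View pics/w5.png

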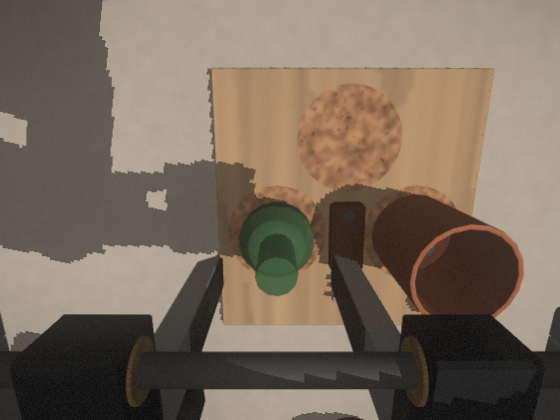

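Plug top at (277,277) against 276.6/275.6 predicted, so the stopper is centred. I grip and lift.

Call:
{"fn": "apply_moves", "kwargs": {
  "moves": "0 0 0.001 0 0 0 0.01; 0 0 0.001 0 0 0 0.01; 0 0 0.001 0 0 0 0.01; 0 0 0.001 0 0 0 0.01; 0 0 0.001 0 0 0 0.01; 0 0 0.001 0 0 0 0.01; 0 0 0.001 0 0 0 0.01; 0 0 -0.03 0 0 0 0.01; 0 0 -0.07 0 0 0 0.01; 0 0 -0.11 0 0 0 0.01; 0 0 -0.14 0 0 0 0.01; 0 0 -0.14 0 0 0 0.01",
  "force": 20
}}

```text
time: 9.17
position: [0.5894, -0.0504, 0.2838]
tcp_rot: [0.617, 0.787, 0.003, 0.005]
force: [-0.3, 0.5, -0.2]
width: 0.24
```

```bash
python3 go.py .51,.322,.27,1.8137
```

```text
t 9.17 pos [ 0.5894 -0.0504  0.2838] yaw 1.8122 q6 -1.96 w 22.6 F [-0.3  0.5 -0.2]
.51,.322,.27,1.8137 0.3807 0.0119 0.0123 0.0107 0.0042 -0.0015
```

Call:
{"fn": "apply_moves", "kwargs": {
  "moves": "0.04 0 0 0.01 0.004 0 0.01; 0.08 0 0.01 0.01 0.004 0 0.01; 0.12 0.004 0.01 0.01 0.004 0 0.01; 0.16 0.004 0.01 0.01 0.004 0 0.01; 0.2 0.006 0.012 0.01 0.004 0 0.01; 0.24 0.008 0.012 0.01 0.004 0 0.01; 0.28 0.01 0.012 0.01 0.004 0 0.01; 0.32 0.012 0.012 0.01 0.004 0 0.01; 0.36 0.012 0.012 0.01 0.004 0 0.01; 0.381 0.012 0.012 0.01 0.004 0 0.01; 0.381 0.012 0.04 0.01 0.004 0 0.01; 0.381 0.012 0.07 0.01 0.004 0 0.01"
}}

```text
time: 10.17
position: [0.5104, 0.3239, 0.2118]
tcp_rot: [0.616, 0.788, 0.001, 0.001]
force: [0.5, -1.3, -3.0]
width: 0.231
```

```bash
python3 go.py .51,.322,.1355,1.8137
```

```text
t 10.17 pos [0.5104 0.3239 0.2118] yaw 1.8147 q6 -1.31 w 21.7 F [ 0.5 -1.3 -3. ]
.51,.322,.1355,1.8137 -0.0018 -0.0011 0.0763 0.0028 -0.0003 0.001
```

Call:
{"fn": "apply_moves", "kwargs": {
  "moves": "-0.002 -0.001 0.03 0 0 0 0.01; -0.002 -0.001 0.055 0 0 0 0.01; -0.002 -0.001 0.065 0 0 0 0.01; -0.002 -0.001 0.069 0 0 0 0.01; -0.002 -0.001 0.072 0 0 0 0.01; -0.002 -0.001 0.072 0 0 0 0.01; -0.002 -0.001 0.072 0 0 0 0.01; -0.002 -0.001 0.072 0 0 0 0.01"
}}

```text
time: 10.83
position: [0.5106, 0.3221, 0.1411]
tcp_rot: [0.616, 0.788, 0.002, 0.001]
force: [-0.9, 0.3, -1.3]
width: 0.237
```

```bash
python3 go.py .51,.322,.1355,1.8137
```

```text
t 10.83 pos [0.5106 0.3221 0.1411] yaw 1.8147 q6 -1.31 w 22.3 F [-0.9  0.3 -1.3]
.51,.322,.1355,1.8137 0.0001 -0.0006 0.0056 0.0047 -0.0008 0.0009
```

Call:
{"fn": "apply_moves", "kwargs": {
  "moves": "0 0 0.002 0 0 0 0.01; 0 0 0.003 0 0 0 0.01; 0 0 0.004 0 0 0 0.01; 0 0 0.005 0 0 0 0.01; 0 0 0.005 0 0 0 0.01"
}}

```text
time: 11.25
position: [0.5106, 0.3221, 0.1361]
tcp_rot: [0.616, 0.788, 0.002, 0.001]
force: [0.7, -0.7, -0.9]
width: 0.237
```

Call:
{"fn": "apply_moves", "kwargs": {
  "moves": "0 0 0.0005 0 0 0 0.01; 0 0 0.001 0 0 0 0.01; 0 0 0.001 0 0 0 0.01"
}}

```text
time: 11.5
position: [0.511, 0.3222, 0.136]
tcp_rot: [0.616, 0.788, 0.003, 0.001]
force: [-0.6, -1.6, 5.9]
width: 0.233
```

Contact. I release, rise and head for the cup.

Call:
{"fn": "apply_moves", "kwargs": {
  "moves": "0 0 0 0 0 0 0.03; 0 0 0 0 0 0 0.04; 0 0 0 0 0 0 0.05; 0 0 0 0 0 0 0.05; 0 0 -0.03 0 0 0 0.06; 0 0 -0.07 0 0 0 0.08; 0 0 -0.11 0 0 0 0.08; 0 0 -0.13 0 0 0 0.08; 0 0 -0.13 0 0 0 0.08"
}}

```text
time: 12.25
position: [0.5113, 0.3225, 0.2713]
tcp_rot: [0.616, 0.788, 0.006, 0.003]
force: [0.4, -0.2, -0.1]
width: 0.829
```

```bash
python3 go.py .5635,.046,.26,1.8137
```

```text
t 12.25 pos [0.5113 0.3225 0.2713] yaw 1.8147 q6 -1.31 w 77.9 F [ 0.4 -0.2 -0.1]
.5635,.046,.26,1.8137 -0.2809 -0.0163 0.0103 0.0138 -0.0031 0.001
```

Call:
{"fn": "apply_moves", "kwargs": {
  "moves": "-0.04 -0.003 0.002 0.014 -0.003 0 0.08; -0.08 -0.006 0.004 0.014 -0.003 0 0.08; -0.12 -0.009 0.006 0.014 -0.003 0 0.08; -0.16 -0.012 0.01 0.014 -0.003 0 0.08; -0.2 -0.014 0.01 0.014 -0.003 0 0.08; -0.24 -0.015 0.01 0.014 -0.003 0 0.08; -0.281 -0.016 0.01 0.014 -0.003 0 0.08; -0.281 -0.016 0.01 0.014 -0.003 0 0.08; -0.281 -0.016 0.02 0.014 -0.003 0 0.08; -0.281 -0.016 0.05 0.014 -0.003 0 0.08; -0.281 -0.016 0.06 0.014 -0.003 0 0.08; -0.281 -0.016 0.06 0.014 -0.003 0 0.08"
}}

```text
time: 13.25
position: [0.5629, 0.0474, 0.2068]
tcp_rot: [0.615, 0.788, -0.002, -0.002]
force: [0.6, 0.2, -0.5]
width: 0.853
```

```bash
python3 go.py .5635,.046,.1366,1.8137;python3 - <<'E'
from h import *
im=optics.snapshot("wrist"); cv2.imwrite("pics/w6.png",im)
c=optics.get_calibration("wrist")
print(proj(c,[[.5635,.046,.1626],[.5635,.046,.0846]]))
E
```

```text
t 13.25 pos [0.5629 0.0474 0.2068] yaw 1.816 q6 -1.8 w 80.1 F [ 0.6  0.2 -0.5]
.5635,.046,.1366,1.8137 -0.0016 0.0007 0.0702 -0.0058 -0.0015 0.0023
[[275.52201817 236.05879801]
 [275.63749443 210.74134157]]
```

View pics/w6.png

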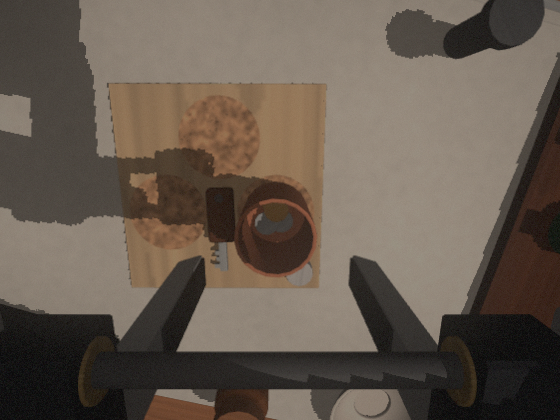

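The cup rim is centred at about (276,238), as predicted. I descend and grip.

Call:
{"fn": "apply_moves", "kwargs": {
  "moves": "-0.001 0.001 0.03 -0.005 -0.001 0 0.08; -0.001 0.001 0.055 -0.005 -0.001 0 0.08; -0.001 0.001 0.068 -0.005 -0.001 0 0.08; -0.001 0.001 0.07 -0.005 -0.001 0 0.08; -0.001 0.001 0.07 -0.005 -0.001 0 0.08; -0.001 0.001 0.07 -0.005 -0.001 0 0.04; -0.001 0.001 0.07 -0.005 -0.001 0 0.04; -0.001 0.001 0.07 -0.005 -0.001 0 0.04; -0.001 0.001 0.07 -0.005 -0.001 0 0.04; -0.001 0.001 0.07 -0.005 -0.001 0 0.04; -0.001 0.001 0.07 -0.005 -0.001 0 0.04; -0.001 0.001 0.07 -0.005 -0.001 0 0.04"
}}

```text
time: 14.3
position: [0.5652, 0.0467, 0.1401]
tcp_rot: [0.615, 0.788, 0.001, 0.001]
force: [-1.0, 0.7, 6.1]
width: 0.64
```

```bash
python3 go.py .595,.327,.27,1.8137
```

```text
t 14.3 pos [0.5652 0.0467 0.1401] yaw 1.816 q6 -1.8 w 60.1 F [-1.   0.7  6.1]
.595,.327,.27,1.8137 0.2646 0.0975 -0.1297 0.0037 0.0004 0.0023
```

Call:
{"fn": "apply_moves", "kwargs": {
  "moves": "0 0 -0.03 0 0 0 0.04; 0 0 -0.06 0 0 0 0.04; 0 0 -0.1 0 0 0 0.04; 0 0 -0.13 0 0 0 0.04; 0.035 0.012 -0.13 0 0 0 0.04; 0.07 0.025 -0.13 0 0 0 0.04; 0.105 0.037 -0.13 0 0 0 0.04; 0.14 0.05 -0.13 0 0 0 0.04; 0.175 0.063 -0.13 0 0 0 0.04; 0.21 0.076 -0.13 0 0 0 0.04; 0.245 0.09 -0.13 0 0 0 0.04; 0.265 0.097 -0.13 0 0 0 0.04"
}}

```text
time: 15.3
position: [0.5939, 0.3307, 0.2696]
tcp_rot: [0.615, 0.789, 0.001, 0.001]
force: [-0.3, 0.6, -0.9]
width: 0.639
```

```bash
python3 go.py .595,.327,.145,1.8137
```

```text
t 15.3 pos [0.5939 0.3307 0.2696] yaw 1.8179 q6 -1.36 w 60.0 F [-0.3  0.6 -0.9]
.595,.327,.145,1.8137 -0.0039 -0.0002 0.1246 0.0028 0.0001 0.0042
```

Call:
{"fn": "apply_moves", "kwargs": {
  "moves": "-0.004 0 0.03 0 0 0 0.04; -0.004 0 0.06 0 0 0 0.04; -0.004 0 0.09 0 0 0 0.04; -0.004 0 0.11 0 0 0 0.04; -0.004 0 0.118 0 0 0 0.04; -0.004 0 0.122 0 0 0 0.04; -0.004 0 0.124 0 0 0 0.04; -0.004 0 0.124 0 0 0 0.04; -0.004 0 0.124 0 0 0 0.04"
}}

```text
time: 16.05
position: [0.5957, 0.3272, 0.1471]
tcp_rot: [0.615, 0.789, 0.002, 0.001]
force: [-0.2, 1.3, -2.1]
width: 0.642
```

Call:
{"fn": "apply_moves", "kwargs": {
  "moves": "0 0 0.002 0 0 0 0.04; 0 0 0.004 0 0 0 0.04; 0 0 0.005 0 0 0 0.04; 0 0 0.006 0 0 0 0.04; 0 0 0.006 0 0 0 0.04"
}}

```text
time: 16.47
position: [0.5957, 0.3271, 0.1409]
tcp_rot: [0.615, 0.789, 0.002, 0.001]
force: [-0.6, -0.1, -2.0]
width: 0.637
```

Call:
{"fn": "apply_moves", "kwargs": {
  "moves": "0 0 0.0005 0 0 0 0.04; 0 0 0.001 0 0 0 0.04; 0 0 0.001 0 0 0 0.04"
}}

```text
time: 16.72
position: [0.5958, 0.3272, 0.1402]
tcp_rot: [0.615, 0.789, 0.002, 0.001]
force: [0.2, -0.3, -0.1]
width: 0.635
```

Light contact. I release and return above the key.

Call:
{"fn": "apply_moves", "kwargs": {
  "moves": "0 0 0.0005 0 0 0 0.05; 0 0 0 0 0 0 0.065; 0 0 0 0 0 0 0.08; 0 0 0 0 0 0 0.08; 0 0 0 0 0 0 0.08; 0 0 -0.03 0 0 0 0.08; 0 0 -0.07 0 0 0 0.08; 0 0 -0.1 0 0 0 0.08; 0 0 -0.12 0 0 0 0.08; 0 0 -0.12 0 0 0 0.08"
}}

```text
time: 17.55
position: [0.5961, 0.3275, 0.2656]
tcp_rot: [0.615, 0.789, 0.005, 0.003]
force: [-0.0, 0.8, -0.0]
width: 0.85
```

```bash
python3 go.py .573,-.003,.22,1.8137
```

```text
t 17.55 pos [0.5961 0.3275 0.2656] yaw 1.8179 q6 -1.37 w 79.9 F [-0.   0.8 -0. ]
.573,-.003,.22,1.8137 -0.3149 -0.1038 0.0438 0.0124 -0.0019 0.0042
```

Call:
{"fn": "apply_moves", "kwargs": {
  "moves": "-0.04 -0.013 0 0.012 -0.002 0.004 0.05; -0.08 -0.026 0 0.012 -0.002 0.004 0.05; -0.12 -0.039 0 0.012 -0.002 0.004 0.05; -0.16 -0.052 0.01 0.012 -0.002 0.004 0.05; -0.2 -0.065 0.02 0.012 -0.002 0.004 0.05; -0.24 -0.078 0.03 0.012 -0.002 0.004 0.05; -0.28 -0.091 0.04 0.012 -0.002 0.004 0.05; -0.315 -0.104 0.044 0.012 -0.002 0.004 0.05; -0.315 -0.104 0.044 0.012 -0.002 0.004 0.05; -0.315 -0.104 0.044 0.012 -0.002 0.004 0.05"
}}

```text
time: 18.38
position: [0.5724, -0.0052, 0.2188]
tcp_rot: [0.617, 0.787, -0.0, -0.0]
force: [-0.0, 0.7, -0.2]
width: 0.535
```

```bash
python3 - <<'E'
from h import *
np.set_printoptions(precision=4,suppress=True)
c=optics.get_calibration("wrist")
im=optics.snapshot("wrist"); cv2.imwrite("pics/w7.png",im)
u,v=proj(c,[.5755,-.0025,.0986])[0].astype(int); print(u,v)
g=im.max(2); m=np.zeros_like(g); m[v-45:v+45,u-30:u+30]=1; print(np.percentile(g[m>0],[5,20,50,80]))
hsv=cv2.cvtColor(im,cv2.COLOR_BGR2HSV); m=((g<60)&(m>0)).astype(np.uint8)
n,l,st,ce=cv2.connectedComponentsWithStats(m); k=l[v,u]; print(k,st[k],ce[k])
ys,xs=np.where(l==k); P=plane(c,np.c_[xs,ys],.0986)[:,:2].astype(np.float32)*1000; print(cv2.minAreaRect(P))
E
python3 go.py .5755,-.0025,.12,1.8137 .5755,-.0025,.0976,1.8137
```

```text
279 215
[ 67.  74. 127. 141.]
0 [     0      0    560    420 235085] [279.5031 209.5041]
((602.3980712890625, 5.988800048828125), (415.3249206542969, 628.105712890625), 13.621097564697266)
t 18.43 pos [ 0.5727 -0.0036  0.2193] yaw 1.8123 q6 -1.88 w 50.2 F [0.6 0.4 0.2]
.5755,-.0025,.12,1.8137 0.0004 0.003 0.0993 -0.0003 -0.0003 -0.0014
.5755,-.0025,.0976,1.8137 0.0004 0.003 0.1217 -0.0003 -0.0003 -0.0014
```

View pics/w7.png

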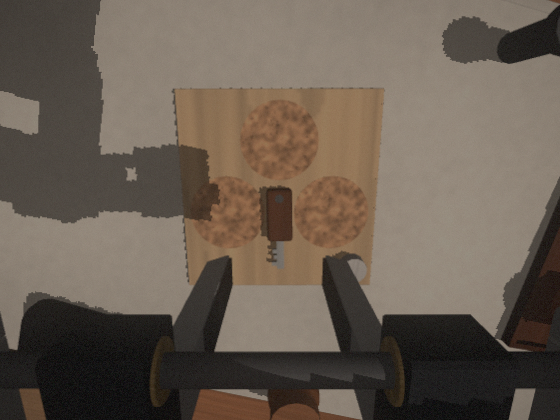

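The key's tag is at (279,214) as predicted, and its surroundings are clear. I descend in two stages.

Call:
{"fn": "apply_moves", "kwargs": {
  "moves": "0 0.003 0.03 0 0 0 0.05; 0 0.003 0.06 0 0 0 0.05; 0 0.003 0.09 0 0 0 0.05; 0 0.003 0.105 0 0 0 0.05; 0 0.003 0.112 0 0 0 0.05; 0 0.003 0.112 0 0 0 0.05; 0 0.003 0.112 0 0 0 0.05; 0 0.003 0.112 0 0 0 0.05"
}}

```text
time: 19.1
position: [0.5764, -0.0024, 0.1087]
tcp_rot: [0.617, 0.787, 0.001, 0.001]
force: [-0.5, 0.7, 0.0]
width: 0.532
```

```bash
python3 go.py .5755,-.0025,.0976,1.8137
```

```text
t 19.1 pos [ 0.5764 -0.0024  0.1087] yaw 1.8129 q6 -1.88 w 50.0 F [-0.5  0.7  0. ]
.5755,-.0025,.0976,1.8137 0.0001 -0.0009 0.0111 0.0019 0.0004 -0.0008
```

Call:
{"fn": "apply_moves", "kwargs": {
  "moves": "0 -0.001 0.004 0.002 0 0 0.05; 0 -0.001 0.008 0.002 0 0 0.05; 0 -0.001 0.01 0.002 0 0 0.05; 0 -0.001 0.01 0.002 0 0 0.05; 0 -0.001 0.01 0.002 0 0 0.05"
}}

```text
time: 19.52
position: [0.5754, -0.0027, 0.0987]
tcp_rot: [0.617, 0.787, -0.0, 0.0]
force: [-0.4, 0.2, 0.2]
width: 0.532
```

Call:
{"fn": "apply_moves", "kwargs": {
  "moves": "0 0 0 0 0 0 0.03; 0 0 0 0 0 0 0.01; 0 0 0 0 0 0 0.01; 0 0 0 0 0 0 0.01; 0 0 0 0 0 0 0.01; 0 0 0 0 0 0 0.01; 0 0 -0.02 0 0 0 0.01; 0 0 -0.05 0 0 0 0.01; 0 0 -0.08 0 0 0 0.01; 0 0 -0.11 0 0 0 0.01; 0 0 -0.11 0 0 0 0.01; 0 0 -0.11 0 0 0 0.01",
  "force": 15
}}

```text
time: 20.52
position: [0.5759, -0.0027, 0.2101]
tcp_rot: [0.617, 0.787, 0.001, 0.001]
force: [-0.0, 0.2, -0.6]
width: 0.104
```

```bash
python3 go.py .502,-.335,.21,1.56; python3 - <<'E'
from h import *
im=optics.snapshot("side"); cv2.imwrite("pics/s8.png",im)
E
```

```text
t 20.52 pos [ 0.5759 -0.0027  0.2101] yaw 1.8129 q6 -1.88 w 9.8 F [-0.   0.2 -0.6]
.502,-.335,.21,1.56 -0.3049 -0.1514 0.0001 0.0027 0.0009 0.2529
```

View pics/s8.png

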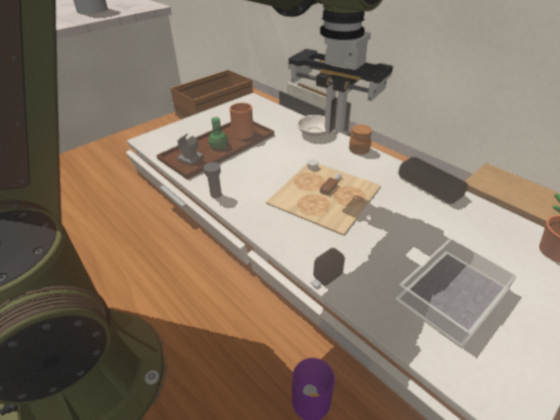

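Opening is 9.8 mm, so the jaws are empty. The key still lies on the board (329,187 in the side view) and the three items stand in the tray. I check the key's position with the wrist camera.

```bash
python3 - <<'E'
from h import *
np.set_printoptions(precision=4,suppress=True)
c=optics.get_calibration("wrist")
im=optics.snapshot("wrist"); cv2.imwrite("pics/w9.png",cv2.resize(im[50:330,100:460],None,fx=2,fy=2,interpolation=cv2.INTER_CUBIC))
print(proj(c,[[.5755,-.0025,.0986]]))
E
```

```text
[[277.2359 214.9779]]
```

View pics/w9.png

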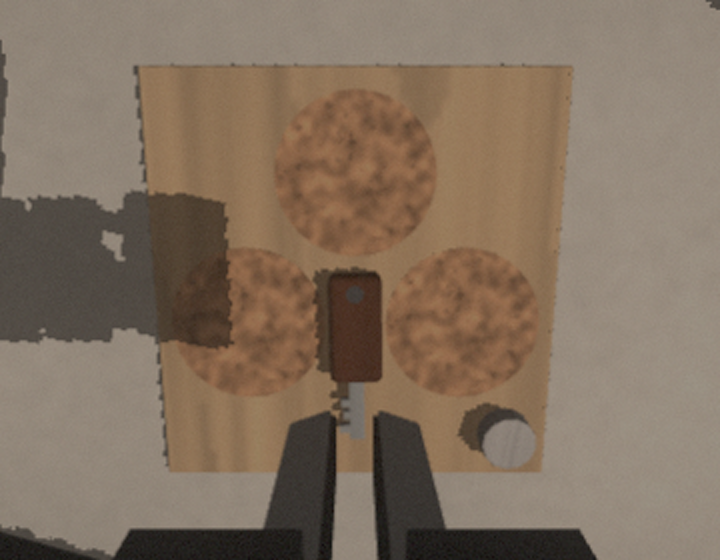

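The key has not moved (tag at 277,213). I try again slightly lower and check the opening before lifting.

Call:
{"fn": "apply_moves", "kwargs": {
  "moves": "0 0 0.03 0.002 0 0 0.05; 0 0 0.06 0.002 0 0 0.05; 0 0 0.09 0.002 0 0 0.05; 0 0 0.104 0.002 0 0 0.05; 0 0 0.11 0.002 0 0 0.05; 0 0 0.112 0.002 0 0 0.05; 0 0 0.112 0.002 0 0 0.05; 0 0 0.112 0.002 0 0 0.05; 0 0 0.112 0.002 0 0 0.05"
}}

```text
time: 21.37
position: [0.5753, -0.0026, 0.0967]
tcp_rot: [0.617, 0.787, -0.001, -0.0]
force: [-1.1, -0.7, 0.2]
width: 0.529
```

```bash
python3 go.py .5755,-.0025,.0970,1.8137
```

```text
t 21.37 pos [ 0.5753 -0.0026  0.0967] yaw 1.8129 q6 -1.88 w 49.7 F [-1.1 -0.7  0.2]
.5755,-.0025,.0970,1.8137 0.0001 0.0002 -0.0003 -0.002 0.0004 -0.0008
```

Call:
{"fn": "apply_moves", "kwargs": {
  "moves": "0 0 0 0 0 0 0.015; 0 0 0 0 0 0 0.015; 0 0 0 0 0 0 0.015; 0 0 0 0 0 0 0.015; 0 0 0 0 0 0 0.015; 0 0 0 0 0 0 0.015",
  "force": 15
}}

```text
time: 21.87
position: [0.5753, -0.0026, 0.0967]
tcp_rot: [0.617, 0.787, -0.001, -0.0]
force: [-0.3, 1.0, -0.9]
width: 0.169
```

```bash
python3 - <<'E'
from h import *
im=optics.snapshot("side"); a=cv2.resize(im[130:230,270:400],None,fx=3,fy=3,interpolation=cv2.INTER_CUBIC)
im=optics.snapshot("scene"); b=cv2.resize(im[200:300,270:400],None,fx=3,fy=3,interpolation=cv2.INTER_CUBIC)
cv2.imwrite("pics/s10.png",np.hstack([a,b]))
E
```

```text
(no output)
```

View pics/s10.png

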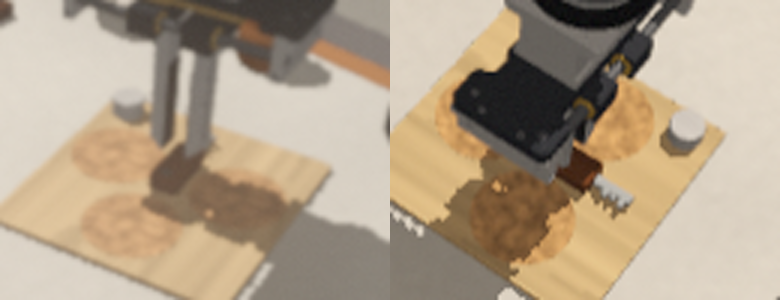

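Both views show the closed fingertips hovering just above the tag, so the board lies lower than my estimate. I open and creep down, watching the force.

Call:
{"fn": "apply_moves", "kwargs": {
  "moves": "0 0 -0.003 0 0 0 0.05; 0 0 -0.003 0 0 0 0.05; 0 0 -0.003 0 0 0 0.05; 0 0 0.002 0 0 0 0.05; 0 0 0.004 0 0 0 0.05; 0 0 0.006 0 0 0 0.05; 0 0 0.007 0 0 0 0.05; 0 0 0.007 0 0 0 0.05"
}}

```text
time: 22.63
position: [0.5751, -0.0026, 0.0893]
tcp_rot: [0.617, 0.787, -0.001, -0.001]
force: [0.1, 0.2, -0.9]
width: 0.528
```

```bash
python3 - <<'E'
from h import *
np.set_printoptions(precision=4,suppress=True)
c=optics.get_calibration("wrist"); s=monitor.sense(); print(s["position"],s["width"]*94,s["force"])
q=R.from_quat(s["tcp_rot"]); print(q.inv().apply(c["eye"]-s["position"]))
# independent height: key/board corners seen by scene+side with sharper picking is poor; use wrist again
im=optics.snapshot("wrist"); cv2.imwrite("pics/w11.png",im)
E
```

```text
[ 0.5751 -0.0026  0.0893] 49.63791392612988 [ 0.0832  0.2009 -0.9019]
[-0.0007 -0.0789 -0.1955]
```

View pics/w11.png

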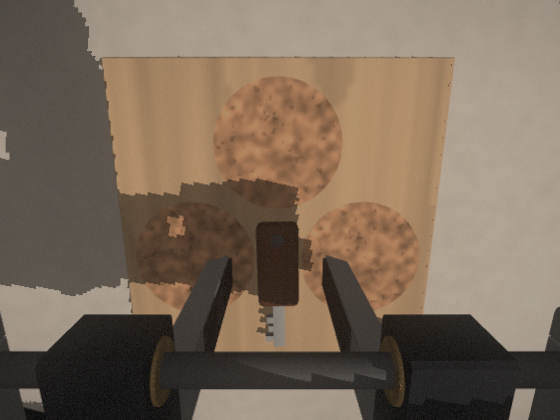

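The visible fingertips (232/323, row 258, 90 px apart for 50 mm) are at about 0.192 m depth, while the board is at about 0.217 m. So the tips really sit about 23 mm above the board. I creep further down and check the force at each step.

Call:
{"fn": "apply_moves", "kwargs": {
  "moves": "0 0 0.004 0 0 0 0.05; 0 0 0.008 0 0 0 0.05; 0 0 0.012 0 0 0 0.05; 0 0 0.012 0 0 0 0.05; 0 0 0.012 0 0 0 0.05"
}}

```text
time: 23.1
position: [0.575, -0.0026, 0.0771]
tcp_rot: [0.617, 0.787, -0.001, -0.001]
force: [0.6, -0.1, 0.1]
width: 0.533
```

Call:
{"fn": "apply_moves", "kwargs": {
  "moves": "0 0 0.002 0 0 0 0.05; 0 0 0.004 0 0 0 0.05; 0 0 0.004 0 0 0 0.05; 0 0 0.004 0 0 0 0.05"
}}

```text
time: 23.43
position: [0.575, -0.0027, 0.073]
tcp_rot: [0.617, 0.787, -0.001, -0.001]
force: [1.3, -0.5, 0.7]
width: 0.532
```

```bash
python3 go.py; python3 - <<'E'
from h import *
im=optics.snapshot("wrist"); cv2.imwrite("pics/w12.png",im)
g=im.max(2)
for row in (225,235,245,250,255,258,262,270,280): 
    print(row,"".join("#" if v<45 else ("+" if v<70 else ".") for v in g[row,170:390:2]))
E
```

```text
t 23.43 pos [ 0.575  -0.0027  0.073 ] yaw 1.8128 q6 -1.88 w 50.0 F [ 1.3 -0.5  0.7]
225 ..............................................................................................................
235 .....................+......++.............##+#+++++++#++++#+++++.............................................
245 ..........................................++++++++++++#++++++++++.............................................
250 ...........................................+++++++++++##++++++++#.............................................
255 ................................++.........++++++++##++#+++++++++.............................................
258 ........................++++++#+...........++++++++++++++++++++++............+++++............................
262 ...................++++++++++##............+++#++++++++++++++++++...........+##+..............................
270 .................+++++++++++###............++++++++++++++++++++++...........+###++...++.......................
280 ..............++++++++++++#####+...........++++++++++++++++++++++...........+#+###++...+.++.+.................
```

Call:
{"fn": "apply_moves", "kwargs": {
  "moves": "0 0 0.002 0 0 0 0.05; 0 0 0.003 0 0 0 0.05; 0 0 0.003 0 0 0 0.05; 0 0 0.003 0 0 0 0.05"
}}

```text
time: 23.82
position: [0.5752, -0.0027, 0.0705]
tcp_rot: [0.617, 0.787, -0.001, -0.001]
force: [-1.3, 1.0, 4.3]
width: 0.533
```

Call:
{"fn": "apply_moves", "kwargs": {
  "moves": "0 0 0 0 0 0 0.015; 0 0 0 0 0 0 0.015; 0 0 0 0 0 0 0.015; 0 0 0 0 0 0 0.015; 0 0 0 0 0 0 0.015; 0 0 0 0 0 0 0.015",
  "force": 15
}}

```text
time: 24.32
position: [0.5752, -0.0027, 0.0705]
tcp_rot: [0.617, 0.787, -0.001, -0.001]
force: [0.5, -0.1, 2.0]
width: 0.252
```

Gripped at 23.7 mm, the tag's width. I lift and go to the key box.

Call:
{"fn": "apply_moves", "kwargs": {
  "moves": "0 0 -0.01 0 0 0 0.015; 0 0 -0.04 0 0 0 0.015; 0 0 -0.08 0 0 0 0.015; 0 0 -0.12 0 0 0 0.015; 0 0 -0.14 0 0 0 0.015; 0 0 -0.14 0 0 0 0.015"
}}

```text
time: 24.82
position: [0.577, -0.0027, 0.2164]
tcp_rot: [0.617, 0.787, 0.001, 0.003]
force: [-0.0, 0.1, 0.7]
width: 0.253
```

```bash
python3 go.py .502,-.335,.21,1.56
```

```text
t 24.82 pos [ 0.577  -0.0027  0.2164] yaw 1.8129 q6 -1.88 w 23.8 F [-0.   0.1  0.7]
.502,-.335,.21,1.56 -0.3046 -0.1526 0.0064 0.0056 0.0021 0.2529
```

Call:
{"fn": "apply_moves", "kwargs": {
  "moves": "-0.035 -0.017 0 0.005 0.002 0.06 0.015; -0.07 -0.035 0 0.005 0.002 0.12 0.015; -0.105 -0.052 0 0.005 0.002 0.18 0.015; -0.14 -0.07 0 0.005 0.002 0.24 0.015; -0.175 -0.088 0.006 0.005 0.002 0.253 0.015; -0.21 -0.105 0.006 0.005 0.002 0.253 0.015; -0.245 -0.122 0.006 0.005 0.002 0.253 0.015; -0.28 -0.14 0.006 0.005 0.002 0.253 0.015; -0.305 -0.153 0.006 0.005 0.002 0.253 0.015; -0.305 -0.153 0.006 0.005 0.002 0.253 0.015; -0.305 -0.153 0.006 0.005 0.002 0.253 0.015"
}}

```text
time: 25.73
position: [0.5008, -0.3364, 0.2096]
tcp_rot: [0.712, 0.702, 0.0, -0.001]
force: [0.0, -0.1, -0.7]
width: 0.252
```

```bash
python3 go.py .502,-.335,.082,1.56; python3 - <<'E'
from h import *
np.set_printoptions(precision=4,suppress=True)
# key box floor (grey liner) from the wrist camera
c=optics.get_calibration("wrist"); im=optics.snapshot("wrist"); cv2.imwrite("pics/w13.png",im)
hsv=cv2.cvtColor(im,cv2.COLOR_BGR2HSV)
print(hsv[190:260:10,277]); 
for row in range(60,330,15): print(row," ".join("%d/%d"%(hsv[row,x,1]//10,hsv[row,x,2]//10) for x in range(150,410,12)))
print(proj(c,[[.515-.076,-.335,.0836],[.515+.076,-.335,.0836],[.515,-.335-.056,.0836],[.515,-.335+.056,.0836]]))
E
```

```text
t 25.73 pos [ 0.5008 -0.3364  0.2096] yaw 1.5575 q6 -2.21 w 23.7 F [ 0.  -0.1 -0.7]
.502,-.335,.082,1.56 0.0013 0.0013 0.1276 -0.0008 -0.001 -0.0025
[[ 0 19 95]
 [ 9 27 95]
 [ 7 26 89]
 [13 24 94]
 [ 8 30 68]
 [ 7 99 44]
 [ 6 30 43]]
60 4/8 4/8 3/8 4/9 4/9 4/16 4/16 4/16 4/16 4/16 4/16 4/16 4/16 4/16 3/16 4/16 4/16 4/16 4/16 4/16 4/16 3/16
75 4/8 4/8 3/8 4/8 4/16 4/16 4/17 4/17 4/16 4/16 4/16 4/16 4/16 4/16 4/16 4/16 4/16 4/16 4/16 3/16 4/16 3/16
90 3/8 4/8 4/9 4/16 4/16 4/16 4/16 3/16 4/16 4/16 4/16 4/16 4/16 4/16 4/16 4/16 4/16 3/16 4/16 4/17 4/16 4/17
105 4/9 4/9 4/13 4/16 4/16 4/17 4/17 3/16 4/17 4/16 4/16 4/16 4/16 4/16 4/16 4/16 4/17 4/17 4/17 4/17 3/17 4/16
120 4/9 4/9 4/17 4/17 4/16 4/16 4/16 4/17 4/16 4/17 4/16 4/16 4/16 4/16 4/16 3/17 4/16 4/16 4/16 4/16 4/17 3/17
135 3/9 4/16 4/16 4/9 3/9 3/15 3/15 3/15 3/15 3/15 3/15 3/15 3/15 3/15 3/15 3/14 3/15 4/16 4/16 4/17 4/16 4/16
150 4/16 4/16 4/17 3/9 3/9 3/13 2/9 2/10 2/8 2/10 2/9 3/9 2/9 2/10 2/6 2/6 3/10 4/16 4/17 4/17 4/17 4/16
165 4/16 4/16 4/17 4/11 4/9 3/12 2/9 2/10 2/9 2/9 2/10 2/10 2/10 2/10 2/6 3/6 3/9 4/16 4/16 3/16 4/
[... 404 characters left out ...]
17
240 4/8 4/9 4/9 4/8 4/9 3/11 2/9 2/9 1/9 8/4 7/4 10/4 10/4 2/9 2/6 2/6 3/16 4/17 4/17 4/17 4/17 4/17
255 3/9 4/9 4/9 4/9 4/9 3/12 2/9 2/9 2/9 11/4 4/4 2/4 10/4 2/8 1/5 2/6 3/16 4/17 4/17 4/17 4/17 4/16
270 4/17 4/16 4/16 4/9 3/9 3/14 2/9 2/6 4/5 10/4 9/4 12/4 6/4 3/6 3/6 3/10 3/16 4/17 4/17 3/17 4/17 3/17
285 4/16 4/16 3/17 4/16 3/9 3/14 2/9 3/6 3/5 9/4 10/4 11/4 9/4 2/3 2/6 3/6 3/16 4/17 3/16 3/16 4/16 4/17
300 4/16 3/16 4/16 4/17 4/16 3/16 3/6 3/5 2/3 11/4 11/4 10/3 9/4 4/3 2/6 3/6 4/17 4/17 4/17 4/17 4/17 3/17
315 4/4 3/5 4/5 3/4 1/4 2/3 1/4 2/5 4/2 9/4 10/4 12/4 9/4 6/3 2/5 2/5 3/4 4/4 3/5 2/5 2/4 3/4
[[277.6067 143.8227]
 [279.5379 296.7092]
 [220.2314 225.7308]
 [337.0555 224.1362]]
```

Call:
{"fn": "apply_moves", "kwargs": {
  "moves": "0.001 0.001 0.03 0 0 0 0.015; 0.001 0.001 0.06 0 0 0 0.015; 0.001 0.001 0.09 0 0 0 0.015; 0.001 0.001 0.115 0 0 0 0.015; 0.001 0.001 0.125 0 0 0 0.015; 0.001 0.001 0.13 0 0 0 0.015; 0.001 0.001 0.132 0 0 0 0.015; 0.001 0.001 0.132 0 0 0 0.015; 0.001 0.001 0.132 0 0 0 0.015"
}}

```text
time: 26.53
position: [0.5029, -0.3344, 0.0793]
tcp_rot: [0.711, 0.703, 0.0, 0.001]
force: [0.1, -0.6, -0.5]
width: 0.252
```

Call:
{"fn": "apply_moves", "kwargs": {
  "moves": "0 0 0.002 0 0 0 0.015; 0 0 0.003 0 0 0 0.015; 0 0 0.004 0 0 0 0.015; 0 0 0.004 0 0 0 0.015; 0 0 0.004 0 0 0 0.015"
}}

```text
time: 26.95
position: [0.5029, -0.3344, 0.0753]
tcp_rot: [0.711, 0.703, 0.0, 0.001]
force: [-0.5, 0.1, 0.1]
width: 0.25
```

Call:
{"fn": "apply_moves", "kwargs": {
  "moves": "0 0 0.001 0 0 0 0.015; 0 0 0.002 0 0 0 0.015; 0 0 0.003 0 0 0 0.015; 0 0 0.003 0 0 0 0.015"
}}

```text
time: 27.28
position: [0.5028, -0.3344, 0.0721]
tcp_rot: [0.711, 0.703, 0.0, 0.0]
force: [-0.0, 0.3, -0.7]
width: 0.252
```

Call:
{"fn": "apply_moves", "kwargs": {
  "moves": "0 0 0.001 0 0 0 0.015; 0 0 0.002 0 0 0 0.015; 0 0 0.002 0 0 0 0.015; 0 0 0.002 0 0 0 0.015"
}}

```text
time: 27.62
position: [0.5028, -0.3343, 0.07]
tcp_rot: [0.711, 0.703, 0.0, 0.0]
force: [0.2, 0.8, -0.2]
width: 0.254
```

Call:
{"fn": "apply_moves", "kwargs": {
  "moves": "0 0 0.0005 0 0 0 0.015; 0 0 0.001 0 0 0 0.015; 0 0 0.0015 0 0 0 0.015; 0 0 0.0015 0 0 0 0.015"
}}

```text
time: 27.95
position: [0.5028, -0.3344, 0.0686]
tcp_rot: [0.711, 0.703, 0.0, 0.0]
force: [-0.2, 0.5, 0.1]
width: 0.252
```

Call:
{"fn": "apply_moves", "kwargs": {
  "moves": "0 0 0.0005 0 0 0 0.015; 0 0 0.001 0 0 0 0.015; 0 0 0.001 0 0 0 0.015"
}}

```text
time: 28.2
position: [0.5029, -0.3344, 0.0685]
tcp_rot: [0.711, 0.703, 0.0, 0.001]
force: [-4.4, 3.0, 9.6]
width: 0.252
```

Contact. I release, rise and check by mask, without viewing.

Call:
{"fn": "apply_moves", "kwargs": {
  "moves": "0 0 0 0 0 0 0.03; 0 0 -0.0005 0 0 0 0.045; 0 0 -0.0005 0 0 0 0.045; 0 0 -0.0005 0 0 0 0.045; 0 0 -0.02 0 0 0 0.045; 0 0 -0.06 0 0 0 0.045; 0 0 -0.1 0 0 0 0.045; 0 0 -0.14 0 0 0 0.045; 0 0 -0.18 0 0 0 0.06; 0 0 -0.18 0 0 0 0.08; 0 0 -0.18 0 0 0 0.08"
}}

```text
time: 29.12
position: [0.5032, -0.3347, 0.2505]
tcp_rot: [0.711, 0.703, 0.001, 0.003]
force: [0.2, -0.2, -0.4]
width: 0.655
```

```bash
cat > chk.py <<'E'
from h import *
np.set_printoptions(precision=4,suppress=True)
c=optics.get_calibration("wrist"); im=optics.snapshot("wrist"); cv2.imwrite("pics/w14.png",im)
hsv=cv2.cvtColor(im,cv2.COLOR_BGR2HSV)
m=((hsv[...,1]>70)&(hsv[...,2]<75)).astype(np.uint8); m[310:]=0; m[:100]=0; m[:,:180]=0; m[:,380:]=0
n,l,st,ce=cv2.connectedComponentsWithStats(m)
for k in range(1,n):
    if st[k,4]>60:
        ys,xs=np.where(l==k); P=plane(c,np.c_[xs,ys],.0966)[:,:2].astype(np.float32)*1000; print(st[k],cv2.minAreaRect(P))
E
python3 chk.py; python3 go.py .425,.32,.26,1.8137 
```

```text
[266 178  24  49 639] ((502.34844970703125, -334.7361145019531), (23.59018325805664, 50.244842529296875), 89.87380981445312)
t 29.17 pos [ 0.5027 -0.3343  0.2483] yaw 1.5594 q6 -2.21 w 65.7 F [ 0.1  0.4 -0.4]
.425,.32,.26,1.8137 0.6534 -0.0851 -0.0122 0.0015 0.0008 -0.2543
```

The tag lies flat in the box at (0.502, -0.335), measured 50 x 24 mm. Now back to the tray for the cup.

```bash
python3 go.py .5958,.3272,.24,1.8150
```

```text
t 29.17 pos [ 0.5027 -0.3343  0.2483] yaw 1.5594 q6 -2.21 w 65.7 F [ 0.1  0.4 -0.4]
.5958,.3272,.24,1.8150 0.6625 0.0856 0.0081 0.0015 0.0008 -0.2556
```

Call:
{"fn": "apply_moves", "kwargs": {
  "moves": "0.04 0 0 0 0 -0.05 0.08; 0.08 0 0 0 0 -0.1 0.08; 0.12 0 0 0 0 -0.15 0.08; 0.16 0 0 0 0 -0.2 0.08; 0.2 0 0 0 0 -0.255 0.08; 0.24 0 0 0 0 -0.255 0.08; 0.28 0 0 0 0 -0.255 0.08; 0.32 0 0 0 0 -0.255 0.08; 0.36 0 0 0 0 -0.255 0.08; 0.4 0 0 0 0 -0.255 0.08; 0.44 0 0 0 0 -0.255 0.08; 0.48 0 0 0 0 -0.255 0.08"
}}

```text
time: 30.17
position: [0.5072, 0.1475, 0.2463]
tcp_rot: [0.616, 0.788, -0.001, -0.0]
force: [0.3, -0.6, -0.4]
width: 0.852
```

```bash
python3 go.py .5958,.3272,.24,1.8150
```

```text
t 30.17 pos [0.5072 0.1475 0.2463] yaw 1.8143 q6 -1.6 w 80.1 F [ 0.3 -0.6 -0.4]
.5958,.3272,.24,1.8150 0.153 0.1293 0.006 -0.0014 0.0009 -0.0007
```

Call:
{"fn": "apply_moves", "kwargs": {
  "moves": "0.03 0.025 0 0 0 0 0.08; 0.06 0.05 0 0 0 0 0.08; 0.09 0.075 0 0 0 0 0.08; 0.12 0.1 0 0 0 0 0.08; 0.153 0.129 0.006 0 0 0 0.08; 0.153 0.129 0.006 0 0 0 0.08; 0.153 0.129 0.006 0 0 0 0.08; 0.153 0.129 0.006 0 0 0 0.08"
}}

```text
time: 30.83
position: [0.5951, 0.3266, 0.2383]
tcp_rot: [0.616, 0.788, -0.002, -0.001]
force: [-0.2, 0.0, -0.1]
width: 0.851
```

```bash
python3 go.py .5958,.3272,.12,1.8150; cat > rim.py <<'E'
from h import *
np.set_printoptions(precision=4,suppress=True)
import sys
c=optics.get_calibration("wrist"); im=optics.snapshot("wrist"); cv2.imwrite("pics/"+sys.argv[1]+".png",im)
hsv=cv2.cvtColor(im,cv2.COLOR_BGR2HSV); print(proj(c,[[float(t) for t in sys.argv[2].split(",")]]))
E
python3 rim.py w15 .5958,.3272,.1626
```

```text
t 30.83 pos [0.5951 0.3266 0.2383] yaw 1.8145 q6 -1.37 w 80.0 F [-0.2  0.  -0.1]
.5958,.3272,.12,1.8150 0.0006 0.0013 0.1182 -0.004 0.0016 -0.0005
[[277.8427 226.6289]]
```

Call:
{"fn": "apply_moves", "kwargs": {
  "moves": "0.001 0.001 0.03 -0.004 0.001 0 0.08; 0.001 0.001 0.06 -0.004 0.001 0 0.08; 0.001 0.001 0.09 -0.004 0.001 0 0.08; 0.001 0.001 0.11 -0.004 0.001 0 0.08; 0.001 0.001 0.118 -0.004 0.001 0 0.08; 0.001 0.001 0.118 -0.004 0.001 0 0.08; 0.001 0.001 0.118 -0.004 0.001 0 0.08; 0.001 0.001 0.118 -0.004 0.001 0 0.08"
}}

```text
time: 31.55
position: [0.5965, 0.3272, 0.1239]
tcp_rot: [0.616, 0.787, 0.002, 0.001]
force: [-0.5, -0.7, -0.4]
width: 0.849
```

Call:
{"fn": "apply_moves", "kwargs": {
  "moves": "0 0 0 0 0 0 0.045; 0 0 0 0 0 0 0.045; 0 0 0 0 0 0 0.045; 0 0 0 0 0 0 0.045; 0 0 0 0 0 0 0.045; 0 0 0 0 0 0 0.045",
  "force": 20
}}

```text
time: 32.05
position: [0.5967, 0.3273, 0.1246]
tcp_rot: [0.616, 0.787, 0.002, 0.002]
force: [-1.1, 0.1, 5.9]
width: 0.641
```

```bash
python3 go.py
```

```text
t 32.05 pos [0.5967 0.3273 0.1246] yaw 1.8134 q6 -1.37 w 60.2 F [-1.1  0.1  5.9]
```

Call:
{"fn": "apply_moves", "kwargs": {
  "moves": "0 0 -0.02 0 0 0 0.045; 0 0 -0.06 0 0 0 0.045; 0 0 -0.1 0 0 0 0.045; 0 0 -0.12 0 0 0 0.045; -0.035 -0.013 -0.12 0 0 0 0.045; -0.07 -0.026 -0.12 0 0 0 0.045; -0.105 -0.039 -0.12 0 0 0 0.045; -0.14 -0.052 -0.12 0 0 0 0.045; -0.175 -0.065 -0.12 0 0 0 0.045; -0.21 -0.078 -0.12 0 0 0 0.045; -0.24 -0.089 -0.12 0 0 0 0.045; -0.26 -0.095 -0.12 0 0 0 0.045"
}}

```text
time: 33.05
position: [0.5656, 0.0491, 0.2438]
tcp_rot: [0.617, 0.787, 0.002, 0.002]
force: [0.2, -0.0, -0.9]
width: 0.644
```

```bash
python3 go.py .5661,.0468,.1346,1.8137
```

```text
t 33.05 pos [0.5656 0.0491 0.2438] yaw 1.8119 q6 -1.79 w 60.5 F [ 0.2 -0.  -0.9]
.5661,.0468,.1346,1.8137 -0.0024 -0.0007 0.1092 0.0053 -0.0003 -0.0018
```

Call:
{"fn": "apply_moves", "kwargs": {
  "moves": "-0.002 -0.001 0.03 0.005 0 0 0.045; -0.002 -0.001 0.06 0.005 0 0 0.045; -0.002 -0.001 0.085 0.005 0 0 0.045; -0.002 -0.001 0.1 0.005 0 0 0.045; -0.002 -0.001 0.105 0.005 0 0 0.045; -0.002 -0.001 0.107 0.005 0 0 0.045; -0.002 -0.001 0.107 0.005 0 0 0.045; -0.002 -0.001 0.107 0.005 0 0 0.045; -0.002 -0.001 0.107 0.005 0 0 0.045"
}}

```text
time: 33.8
position: [0.5661, 0.0472, 0.138]
tcp_rot: [0.617, 0.787, 0.001, 0.001]
force: [0.4, -0.4, -1.3]
width: 0.639
```

```bash
python3 go.py .5661,.0468,.1255,1.8137
```

```text
t 33.8 pos [0.5661 0.0472 0.138 ] yaw 1.8121 q6 -1.79 w 60.1 F [ 0.4 -0.4 -1.3]
.5661,.0468,.1255,1.8137 -0.0004 -0.0002 0.0125 0.002 0.0001 -0.0016
```

Call:
{"fn": "apply_moves", "kwargs": {
  "moves": "0 0 0.004 0.002 0 0 0.045; 0 0 0.008 0.002 0 0 0.045; 0 0 0.01 0.002 0 0 0.045; 0 0 0.011 0.002 0 0 0.045; 0 0 0.012 0.002 0 0 0.045; 0 0 0.012 0.002 0 0 0.045; 0 0 0.012 0.002 0 0 0.045"
}}

```text
time: 34.38
position: [0.5662, 0.0472, 0.126]
tcp_rot: [0.617, 0.787, -0.0, 0.0]
force: [0.8, -0.7, -2.0]
width: 0.646
```

Call:
{"fn": "apply_moves", "kwargs": {
  "moves": "0 0 0.0005 0 0 0 0.045; 0 0 0.001 0 0 0 0.045; 0 0 0.001 0 0 0 0.045"
}}

```text
time: 34.63
position: [0.5662, 0.0472, 0.1249]
tcp_rot: [0.617, 0.787, -0.0, 0.0]
force: [-0.2, 0.3, -1.4]
width: 0.641
```

Call:
{"fn": "apply_moves", "kwargs": {
  "moves": "0 0 0.0005 0 0 0 0.045; 0 0 0.001 0 0 0 0.045; 0 0 0.001 0 0 0 0.045"
}}

```text
time: 34.88
position: [0.5663, 0.0472, 0.1247]
tcp_rot: [0.617, 0.787, 0.0, 0.0]
force: [-3.1, -0.0, 6.0]
width: 0.644
```

Contact. I release and rise straight up.

Call:
{"fn": "apply_moves", "kwargs": {
  "moves": "0 0 0 0 0 0 0.065; 0 0 0 0 0 0 0.08; 0 0 0 0 0 0 0.08; 0 0 0 0 0 0 0.08; 0 0 -0.03 0 0 0 0.08; 0 0 -0.07 0 0 0 0.08; 0 0 -0.11 0 0 0 0.08; 0 0 -0.13 0 0 0 0.08; 0 0 -0.13 0 0 0 0.08; 0 0 -0.13 0 0 0 0.08"
}}

```text
time: 35.72
position: [0.5664, 0.0472, 0.2552]
tcp_rot: [0.617, 0.787, 0.001, 0.001]
force: [0.3, 0.7, 0.5]
width: 0.849
```

```bash
cat > cup.py <<'E'
from h import *
np.set_printoptions(precision=4,suppress=True)
c=optics.get_calibration("wrist"); im=optics.snapshot("wrist"); cv2.imwrite("pics/w16.png",im)
lab=cv2.cvtColor(im,cv2.COLOR_BGR2HSV)
p=proj(c,[.5635,.046,.1626])[0]; q=proj(c,[.5635,.046,.1626]+np.array([0,.029,0]))[0]; rad=np.linalg.norm(q-p); print("pred",p,rad)
# rim ring: outermost saturated/bright copper ; fit ellipse to rim pixels
m=((lab[...,1]>110)&(lab[...,2]>80)).astype(np.uint8); yy,xx=np.mgrid[:420,:560]; d=np.hypot(xx-p[0],yy-p[1]); m[(d<rad*.85)|(d>rad*1.25)]=0
ys,xs=np.where(m); print(len(xs)); e=cv2.fitEllipse(np.c_[xs,ys].astype(np.float32)); print(e, plane(c,[e[0]],.1626))
E
python3 cup.py; python3 go.py .511,.3222,.24,1.8137
```

```text
pred [276.6469 215.9784] 33.71610796402539
847
((278.1617126464844, 215.0003204345703), (63.901119232177734, 68.6329116821289), 53.99016571044922) [[0.5624 0.047  0.1626]]
t 35.77 pos [0.566  0.0472 0.2538] yaw 1.8121 q6 -1.79 w 79.7 F [-0.1  0.7 -0.3]
.511,.3222,.24,1.8137 0.2801 0.0123 0.0138 -0.0003 0.0 -0.0016
```

The cup is back, within about 1.5 mm by the rim fit. Now the stopper.

Call:
{"fn": "apply_moves", "kwargs": {
  "moves": "0.04 0.002 0 0 0 0 0.06; 0.08 0.003 0 0 0 0 0.06; 0.12 0.005 0 0 0 0 0.06; 0.16 0.007 0 0 0 0 0.06; 0.2 0.009 0 0 0 0 0.06; 0.24 0.011 0.01 0 0 0 0.06; 0.28 0.012 0.014 0 0 0 0.06; 0.28 0.012 0.014 0 0 0 0.06; 0.28 0.012 0.014 0 0 0 0.06; 0.28 0.012 0.014 0 0 0 0.06"
}}

```text
time: 36.6
position: [0.5106, 0.3215, 0.2385]
tcp_rot: [0.617, 0.787, -0.001, -0.0]
force: [-0.8, 0.4, 0.3]
width: 0.642
```

```bash
python3 go.py .511,.3222,.118,1.8137; python3 - <<'E'
from h import *
np.set_printoptions(precision=4,suppress=True)
c=optics.get_calibration("wrist"); im=optics.snapshot("wrist")
hsv=cv2.cvtColor(im,cv2.COLOR_BGR2HSV); m=((hsv[...,0]>45)&(hsv[...,0]<85)&(hsv[...,1]>100)).astype(np.uint8)
ys,xs=np.where(m); print(len(xs),xs.min(),xs.max(),ys.min(),ys.max()); print(proj(c,[[.511,.3222,.1606],[.511,.3222,.1186]]))
E
```

```text
t 36.6 pos [0.5106 0.3215 0.2385] yaw 1.8122 q6 -1.31 w 60.3 F [-0.8  0.4  0.3]
.511,.3222,.118,1.8137 0.0007 0.0008 0.1205 -0.0021 0.0008 -0.0015
33 55 536 185 418
[[278.0351 225.4657]
 [277.8586 212.9431]]
```

```bash
python3 - <<'E'
from h import *
im=optics.snapshot("wrist"); cv2.imwrite("pics/w17.png",im)
hsv=cv2.cvtColor(im,cv2.COLOR_BGR2HSV)
for row in (180,190,200,210,220,226,232,240,250): print(row,[tuple(int(v) for v in hsv[row,x]) for x in range(245,316,10)])
b,g,r_=[im[...,i].astype(int) for i in range(3)]; m=(g>r_+8)&(g>b+3); ys,xs=np.where(m); k=(abs(xs-278)<60)&(abs(ys-215)<60); print(k.sum(),xs[k].min(),xs[k].max(),ys[k].min(),ys[k].max())
E
```

```text
180 [(10, 134, 84), (10, 121, 61), (7, 134, 42), (27, 72, 39), (13, 162, 66), (9, 124, 78), (11, 137, 84), (12, 156, 75)]
190 [(11, 100, 51), (14, 109, 56), (56, 70, 51), (54, 75, 65), (59, 74, 72), (58, 95, 75), (8, 131, 84), (8, 123, 81)]
200 [(13, 127, 52), (56, 71, 50), (59, 77, 80), (62, 82, 87), (59, 79, 97), (59, 89, 83), (9, 127, 86), (11, 128, 80)]
210 [(9, 109, 49), (51, 74, 48), (57, 85, 81), (56, 74, 55), (61, 79, 68), (61, 86, 95), (18, 131, 72), (11, 124, 80)]
220 [(11, 129, 83), (37, 72, 46), (60, 84, 73), (61, 89, 95), (63, 98, 94), (59, 76, 94), (11, 128, 82), (9, 127, 86)]
226 [(10, 140, 82), (11, 134, 80), (60, 85, 75), (60, 90, 93), (61, 92, 94), (56, 84, 76), (10, 134, 80), (10, 127, 88)]
232 [(9, 129, 85), (10, 132, 83), (10, 135, 81), (63, 94, 87), (60, 86, 92), (10, 132, 83), (10, 126, 79), (10, 126, 87)]
240 [(10, 127, 86), (9, 123, 81), (10, 134, 82), (11, 141, 78), (9, 131, 78), (9, 132, 85), (10, 137, 82), (8, 123, 89)]
250 [(10, 130, 88), (10, 141, 78), (10, 143, 80), (8, 124, 80), (10, 128, 82), (9, 138, 83), (10, 135, 81), (9, 131, 82)]
2129 253 304 182 236
```

Standing upright at (278,210) as expected. I descend and grip.

Call:
{"fn": "apply_moves", "kwargs": {
  "moves": "0.001 0.001 0.03 -0.002 0 0 0.06; 0.001 0.001 0.06 -0.002 0 0 0.06; 0.001 0.001 0.09 -0.002 0 0 0.06; 0.001 0.001 0.11 -0.002 0 0 0.06; 0.001 0.001 0.119 -0.002 0 0 0.06; 0.001 0.001 0.119 -0.002 0 0 0.06; 0.001 0.001 0.119 -0.002 0 0 0.06; 0.001 0.001 0.119 -0.002 0 0 0.06"
}}

```text
time: 37.37
position: [0.5126, 0.322, 0.1222]
tcp_rot: [0.618, 0.786, 0.002, 0.001]
force: [0.6, 0.4, 0.5]
width: 0.639
```

Call:
{"fn": "apply_moves", "kwargs": {
  "moves": "0 0 0 0 0 0 0.01; 0 0 0 0 0 0 0.01; 0 0 0 0 0 0 0.01; 0 0 0 0 0 0 0.01; 0 0 0 0 0 0 0.01; 0 0 0 0 0 0 0.01; 0 0 0 0 0 0 0.01"
}}

```text
time: 37.95
position: [0.5126, 0.322, 0.1222]
tcp_rot: [0.618, 0.786, 0.002, 0.001]
force: [-0.3, -0.4, -0.4]
width: 0.238
```

```bash
python3 go.py
```

```text
t 37.95 pos [0.5126 0.322  0.1222] yaw 1.8101 q6 -1.31 w 22.3 F [-0.3 -0.4 -0.4]
```

Call:
{"fn": "apply_moves", "kwargs": {
  "moves": "0 0 -0.02 0 0 0 0.01; 0 0 -0.06 0 0 0 0.01; 0 0 -0.1 0 0 0 0.01; 0 0 -0.13 0 0 0 0.01; 0 0 -0.135 0 0 0 0.01; -0.035 0 -0.135 0 0 0 0.01; -0.07 -0.002 -0.135 0 0 0 0.01; -0.11 -0.004 -0.135 0 0 0 0.01; -0.15 -0.006 -0.135 0 0 0 0.01; -0.19 -0.008 -0.135 0 0 0 0.01; -0.23 -0.01 -0.135 0 0 0 0.01; -0.27 -0.012 -0.135 0 0 0 0.01"
}}

```text
time: 38.95
position: [0.5642, 0.0548, 0.2561]
tcp_rot: [0.618, 0.787, 0.001, 0.001]
force: [1.0, 0.6, -2.6]
width: 0.241
```

```bash
python3 go.py .5901,-.0504,.25,1.8137
```

```text
t 38.95 pos [0.5642 0.0548 0.2561] yaw 1.8103 q6 -1.78 w 22.6 F [ 1.   0.6 -2.6]
.5901,-.0504,.25,1.8137 -0.1083 0.0002 0.006 0.0024 -0.0006 -0.0034
```

Call:
{"fn": "apply_moves", "kwargs": {
  "moves": "-0.035 0 0 0.002 0 0 0.01; -0.07 0 0 0.002 0 -0.003 0.01; -0.1 0 0 0.002 0 -0.003 0.01; -0.108 0 0 0.002 0 -0.003 0.01; -0.108 0 0 0.002 0 -0.003 0.01; -0.108 0 0.03 0.002 0 -0.003 0.01; -0.108 0 0.06 0.002 0 -0.003 0.01; -0.108 0 0.09 0.002 0 -0.003 0.01; -0.108 0 0.11 0.002 0 -0.003 0.01; -0.108 0 0.12 0.002 0 -0.003 0.01; -0.108 0 0.12 0.002 0 -0.003 0.01; -0.108 0 0.12 0.002 0 -0.003 0.01"
}}

```text
time: 39.95
position: [0.5903, -0.0492, 0.1367]
tcp_rot: [0.616, 0.788, 0.0, 0.0]
force: [0.6, 0.2, -1.7]
width: 0.244
```

```bash
python3 go.py .5901,-.0504,.123,1.8137
```

```text
t 39.95 pos [ 0.5903 -0.0492  0.1367] yaw 1.8142 q6 -1.96 w 23.0 F [ 0.6  0.2 -1.7]
.5901,-.0504,.123,1.8137 -0.0011 -0.0005 0.0137 0.0008 -0.0005 0.0005
```

Call:
{"fn": "apply_moves", "kwargs": {
  "moves": "-0.001 0 0.004 0 0 0 0.01; -0.001 0 0.008 0 0 0 0.01; -0.001 0 0.011 0 0 0 0.01; -0.001 0 0.012 0 0 0 0.01; -0.001 0 0.013 0 0 0 0.01; -0.001 0 0.013 0 0 0 0.01; -0.001 0 0.013 0 0 0 0.01"
}}

```text
time: 40.53
position: [0.5906, -0.0502, 0.1239]
tcp_rot: [0.616, 0.788, 0.001, 0.0]
force: [0.1, 1.3, -1.6]
width: 0.24
```

Call:
{"fn": "apply_moves", "kwargs": {
  "moves": "0 0 0.0005 0 0 0 0.01; 0 0 0.001 0 0 0 0.01; 0 0 0.001 0 0 0 0.01"
}}

```text
time: 40.78
position: [0.5906, -0.0502, 0.1228]
tcp_rot: [0.616, 0.788, 0.001, 0.0]
force: [0.3, 0.5, -2.1]
width: 0.24
```

Call:
{"fn": "apply_moves", "kwargs": {
  "moves": "0 0 0.0005 0 0 0 0.01; 0 0 0.001 0 0 0 0.01; 0 0 0.001 0 0 0 0.01"
}}

```text
time: 41.03
position: [0.5907, -0.0502, 0.1222]
tcp_rot: [0.616, 0.788, 0.001, 0.0]
force: [-1.2, 1.0, 3.1]
width: 0.242
```

Call:
{"fn": "apply_moves", "kwargs": {
  "moves": "0 0 0 0 0 0 0.03; 0 0 0 0 0 0 0.045; 0 0 0 0 0 0 0.05; 0 0 0 0 0 0 0.05; 0 0 -0.03 0 0 0 0.05; 0 0 -0.07 0 0 0 0.05; 0 0 -0.11 0 0 0 0.06; 0 0 -0.13 0 0 0 0.07; 0 0 -0.13 0 0 0 0.07; 0 0 -0.13 0 0 0 0.07"
}}

```text
time: 41.87
position: [0.5908, -0.0503, 0.2528]
tcp_rot: [0.616, 0.788, 0.001, 0.001]
force: [0.0, 0.7, -0.9]
width: 0.741
```

```bash
python3 - <<'E'
from h import *
np.set_printoptions(precision=4,suppress=True)
c=optics.get_calibration("wrist"); im=optics.snapshot("wrist"); cv2.imwrite("pics/w18.png",im)
b,g,r_=[im[...,i].astype(int) for i in range(3)]; m=(g>r_+8)&(g>b+3); ys,xs=np.where(m); k=(abs(xs-278)<60)&(abs(ys-215)<60); xs,ys=xs[k],ys[k]
print(xs.min(),xs.max(),ys.min(),ys.max())
o=np.array([.5875,-.051,0]); t=np.linspace(0,6.28,60); ring=lambda rr,z: proj(c,o+np.c_[rr*np.cos(t),rr*np.sin(t),t*0+z])
P=np.vstack([ring(.026,.0846),ring(.026,.1186),ring(.0115,.1606)]); print(P.min(0),P.max(0))
E
python3 go.py .423,.3185,.24,1.8146
```

```text
258 302 178 228
[250.3928 172.9836] [304.1259 230.3733]
t 41.92 pos [ 0.5903 -0.0503  0.2512] yaw 1.814 q6 -1.96 w 69.8 F [ 0.6  0.2 -0.5]
.423,.3185,.24,1.8146 0.3982 -0.0736 0.0115 0.0006 -0.0007 -0.0006
```

Call:
{"fn": "apply_moves", "kwargs": {
  "moves": "0.04 -0.007 0 0 0 0 0.07; 0.08 -0.014 0 0 0 0 0.07; 0.12 -0.022 0 0 0 0 0.07; 0.16 -0.03 0 0 0 0 0.07; 0.2 -0.037 0 0 0 0 0.07; 0.24 -0.044 0 0 0 0 0.07; 0.28 -0.052 0 0 0 0 0.07; 0.32 -0.06 0 0 0 0 0.07; 0.36 -0.067 0.01 0 0 0 0.07; 0.398 -0.074 0.011 0 0 0 0.07; 0.398 -0.074 0.011 0 0 0 0.07; 0.398 -0.074 0.011 0 0 0 0.07"
}}

```text
time: 42.92
position: [0.4213, 0.3192, 0.2386]
tcp_rot: [0.615, 0.789, -0.001, -0.001]
force: [0.1, -0.6, -0.0]
width: 0.744
```

```bash
python3 go.py .423,.3185,.096,1.8146; python3 - <<'E'
from h import *
np.set_printoptions(precision=4,suppress=True)
c=optics.get_calibration("wrist"); im=optics.snapshot("wrist"); cv2.imwrite("pics/w19.png",im)
hsv=cv2.cvtColor(im,cv2.COLOR_BGR2HSV); print(proj(c,[[.423,.3185,.0846],[.423,.3185,.1476]]))
m=((hsv[...,1]<60)).astype(np.uint8); yy,xx=np.mgrid[:420,:560]; m[np.hypot(xx-277,yy-212)>48]=0
n,l,st,ce=cv2.connectedComponentsWithStats(m); k=1+np.argmax(st[1:,4]); print(st[k],ce[k])
E
```

```text
t 42.92 pos [0.4213 0.3192 0.2386] yaw 1.8173 q6 -1.24 w 70.0 F [ 0.1 -0.6 -0. ]
.423,.3185,.096,1.8146 -0.0011 0.0018 0.1426 -0.0023 0.0004 0.0026
[[276.0012 205.6743]
 [275.9044 222.1485]]
[ 251  182   50   53 2370] [275.5722 206.8333]
```

Call:
{"fn": "apply_moves", "kwargs": {
  "moves": "-0.001 0.001 0.03 -0.002 0 0.002 0.07; -0.001 0.001 0.06 -0.002 0 0.002 0.07; -0.001 0.001 0.09 -0.002 0 0.002 0.07; -0.001 0.001 0.12 -0.002 0 0.002 0.07; -0.001 0.001 0.135 -0.002 0 0.002 0.07; -0.001 0.001 0.14 -0.002 0 0.002 0.07; -0.001 0.001 0.14 -0.002 0 0.002 0.07; -0.001 0.001 0.14 -0.002 0 0.002 0.07"
}}

```text
time: 43.63
position: [0.4238, 0.3169, 0.0998]
tcp_rot: [0.617, 0.787, 0.0, 0.0]
force: [0.3, -0.6, 0.4]
width: 0.743
```

Call:
{"fn": "apply_moves", "kwargs": {
  "moves": "0 0 0 0 0 0 0.03; 0 0 0 0 0 0 0.03; 0 0 0 0 0 0 0.03; 0 0 0 0 0 0 0.03; 0 0 0 0 0 0 0.03; 0 0 0 0 0 0 0.03",
  "force": 12
}}

```text
time: 44.13
position: [0.424, 0.317, 0.1003]
tcp_rot: [0.617, 0.787, 0.001, 0.0]
force: [-1.3, -1.2, 4.3]
width: 0.469
```

```bash
python3 go.py
```

```text
t 44.13 pos [0.424  0.317  0.1003] yaw 1.8123 q6 -1.24 w 44.1 F [-1.3 -1.2  4.3]
```

Call:
{"fn": "apply_moves", "kwargs": {
  "moves": "0 0 -0.02 0 0 0 0.03; 0 0 -0.06 0 0 0 0.03; 0 0 -0.1 0 0 0 0.03; 0 0 -0.14 0 0 0 0.03; 0 0 -0.15 0 0 0 0.03; -0.035 0 -0.15 0 0 0 0.03; -0.07 0 -0.15 0 0 0 0.03; -0.11 0 -0.15 0 0 0 0.03; -0.15 0 -0.15 0 0 0 0.03; -0.19 0.001 -0.15 0 0 0 0.03; -0.23 0.002 -0.15 0 0 0 0.03; -0.27 0.003 -0.15 0 0 0 0.03"
}}

```text
time: 45.13
position: [0.4912, 0.0536, 0.25]
tcp_rot: [0.617, 0.787, 0.001, 0.0]
force: [0.1, 0.4, -0.9]
width: 0.467
```

```bash
python3 go.py .511,-.0188,.25,1.8137
```

```text
t 45.13 pos [0.4912 0.0536 0.25  ] yaw 1.8126 q6 -1.78 w 43.9 F [ 0.1  0.4 -0.9]
.511,-.0188,.25,1.8137 -0.0751 0.0018 0.0 0.0017 -0.0002 -0.0011
```

Call:
{"fn": "apply_moves", "kwargs": {
  "moves": "-0.035 0.001 0 0 0 0 0.03; -0.06 0.002 0 0 0 0 0.03; -0.075 0.002 0 0 0 0 0.03; -0.075 0.002 0 0 0 0 0.03; -0.075 0.002 0 0 0 0 0.03; -0.075 0.002 0.03 0 0 0 0.03; -0.075 0.002 0.06 0 0 0 0.03; -0.075 0.002 0.09 0 0 0 0.03; -0.075 0.002 0.12 0 0 0 0.03; -0.075 0.002 0.135 0 0 0 0.03; -0.075 0.002 0.14 0 0 0 0.03; -0.075 0.002 0.14 0 0 0 0.03"
}}

```text
time: 46.13
position: [0.5108, -0.0176, 0.1093]
tcp_rot: [0.616, 0.788, 0.0, -0.0]
force: [-0.6, -0.0, 0.3]
width: 0.466
```

```bash
python3 go.py .511,-.0188,.1015,1.8137
```

```text
t 46.13 pos [ 0.5108 -0.0176  0.1093] yaw 1.8138 q6 -1.92 w 43.8 F [-0.6 -0.   0.3]
.511,-.0188,.1015,1.8137 -0.0012 -0.0001 0.0078 -0.0002 -0.0009 0.0001
```

Call:
{"fn": "apply_moves", "kwargs": {
  "moves": "-0.001 0 0.003 0 0 0 0.03; -0.001 0 0.006 0 0 0 0.03; -0.001 0 0.007 0 0 0 0.03; -0.001 0 0.008 0 0 0 0.03; -0.001 0 0.008 0 0 0 0.03; -0.001 0 0.008 0 0 0 0.03"
}}

```text
time: 46.63
position: [0.5111, -0.0186, 0.1016]
tcp_rot: [0.616, 0.788, 0.0, -0.0]
force: [-0.4, 0.1, -0.7]
width: 0.467
```

Call:
{"fn": "apply_moves", "kwargs": {
  "moves": "0 0 0.0005 0 0 0 0.03; 0 0 0.001 0 0 0 0.03; 0 0 0.001 0 0 0 0.03"
}}

```text
time: 46.88
position: [0.5112, -0.0186, 0.1006]
tcp_rot: [0.616, 0.788, 0.0, -0.0]
force: [0.6, 0.0, -0.4]
width: 0.467
```

Call:
{"fn": "apply_moves", "kwargs": {
  "moves": "0 0 0.0005 0 0 0 0.03; 0 0 0.001 0 0 0 0.03; 0 0 0.001 0 0 0 0.03"
}}

```text
time: 47.13
position: [0.5113, -0.0187, 0.1003]
tcp_rot: [0.616, 0.788, 0.0, 0.0]
force: [-4.3, 1.2, 9.5]
width: 0.468
```

Contact. I release, rise and back off towards the first viewing pose.

Call:
{"fn": "apply_moves", "kwargs": {
  "moves": "0 0 0 0 0 0 0.055; 0 0 0 0 0 0 0.065; 0 0 0 0 0 0 0.07; 0 0 0 0 0 0 0.07; 0 0 -0.03 0 0 0 0.07; 0 0 -0.07 0 0 0 0.07; 0 0 -0.11 0 0 0 0.07; 0 0 -0.15 0 0 0 0.08; 0.01 0.03 -0.179 0 0 0 0.094; 0.01 0.033 -0.179 0 0 0 0.094; 0.01 0.033 -0.179 0 0 0 0.094; 0.01 0.033 -0.179 0 0 0 0.094"
}}

```text
time: 48.13
position: [0.5403, -0.0011, 0.278]
tcp_rot: [0.616, 0.788, -0.0, -0.001]
force: [-1.1, 0.4, -1.4]
width: 0.998
```

```bash
python3 - <<'E'
from h import *
np.set_printoptions(precision=4,suppress=True)
c=optics.get_calibration("wrist"); im=optics.snapshot("wrist"); print(monitor.sense()["position"])
t=np.linspace(0,2*np.pi,40)
def ring(o,rr,z): return proj(c,np.array([*o,0])+np.c_[rr*np.cos(t),rr*np.sin(t),t*0+z])
S=3.1; u0,v0=178,118; a=cv2.resize(im[118:295,178:365],None,fx=S,fy=S,interpolation=cv2.INTER_CUBIC)
def draw(P): cv2.polylines(a,[(((P-[u0,v0])+.5)*S).astype(int)],False,(255,255,0),1)
sp=dict(clip=(.5095,-.0189),cup=(.5635,.046),st=(.5875,-.051))
for o in sp.values(): draw(ring(o,.036,.0846))
draw(ring(sp["cup"],.03,.1626)); draw(ring(sp["st"],.0115,.1606)); draw(ring(sp["st"],.026,.1186))
y=.2429; h=.023; q=np.array([[-h,-h],[h,-h],[h,h],[-h,h],[-h,-h]])@np.array([[np.cos(y),np.sin(y)],[-np.sin(y),np.cos(y)]])
draw(proj(c,np.c_[q+sp["clip"],np.full(5,.0946)]))
cv2.imwrite("pics/fin.png",a)
E
```

```text
[ 0.54   -0.0013  0.2777]
```

View pics/fin.png

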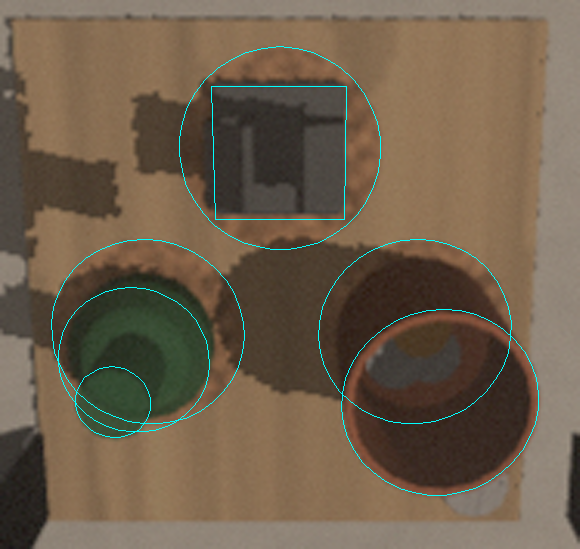

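Final picture: the clip foot is centred at (277,148), the plug at (113,400) and the rim at (443,402). The expected outlines are at (279,152), (113,402) and (440,402), so all three are within about 2 mm of their start positions. The tin is still in place at (475,492).

```bash
python3 -c "
from h import *
print(monitor.sense()['time']); print(job.sign_off())"
```

```text
48.1833
the job is handed in; nothing more can be done
None
```

The job is done and handed in at 48.2 s; the hand-in reports no verdict.

**What I did:** I stood the clip, stopper and cup upright in the tray while the key stayed on the board. Then I laid the key in the key box and put the cup, stopper and clip back on their own cork spots.

**Last checks:**
- **Key:** the wrist camera measured the tag in the box at (0.502, -0.335) m, flat, 50 x 24 mm. I did not look in the box again after that.
- **Cup, stopper and clip:** all three stand upright within about 2 mm of their spots by the final overlay. The clip is about 1.6 mm off towards the robot.
- **Tin, torch and tape:** the tin is still in place on the board in the last picture. The torch and tape measure were never approached, but I made no separate final check of them.

**What went wrong or disagreed:**
- **Missed key grasp:** the first two tries at the key closed above the tag without moving it. The fingertips sit about 14 mm behind the TCP, not 11 mm ahead as stated, which I confirmed by touching the board.
- **Grip heights:** because of that offset, the first grips on the cup, stopper and clip were higher than planned, though they held. I gripped all three lower on the way back.
- **Contact forces:** set-downs read 10 N or less.

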